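# Line up the ramekins and ready the egg separator

## Robot

A 7-joint arm with a two-finger parallel gripper is mounted at the origin on the work surface. World frame = base frame: x ahead of the robot, y to its left, z up, the work surface at z = 0. Lengths are in m, angles in rad, forces in N, time in s.
With the tool pointing down it reaches from about 0.425 to 0.875 m from the base axis. Payload 4.7 kg.
Tool frame: the origin (TCP) lies midway between the tips of the shut fingers; the grasp point (between the pads) lies 19 mm behind it; y points along the fingers, z is the direction in which the jaws open and shut, and the axes are right-handed (so a half turn about y gives the same grasp; the last joint's range is limited). The gripper opens to 85 mm and grips with 20 to 120 N. Pads are 22 mm wide; open, the fingers measure 114 mm over their backs; the gripper's body (76 mm by 85 mm) begins 54 mm behind the grasp point. The pads swing forward as they close: fully open they stand 13 mm farther back than shut.
Start: joints at [1.249, 0.321, -0.07, 1.45, 0.023, 1.371, -0.057], TCP at [0.214, -0.614, 0.201] pointing down, gripper open.
Joint ranges: [-2.86, 2.86], [-0.3, 2.09], [-1.38, 1.24], [0.06, 2.45], [-1.56, 4.7], [0.09, 2.05], [-2.69, 2.69]. Speed limits (rad/s): [2.57, 2.57, 3.14, 3.14, 3.14, 3.14, 3.14].

## Interface

Orientations are given as [roll, pitch, yaw] about the fixed x, y, z axes, in that order (R = Rz(yaw) Ry(pitch) Rx(roll)).
In Python, from rig import ctrl gives the robot as it stands.
- The arm moves only by the shell command python3 -m pendant 'ROWS' [OPENING] [FORCE]. ROWS is JSON, a list of rows, each a list of 4 numbers: the shift along the world's x, y, z in mm, then the turn about the world's z in rad. A call has 1 to 8 rows; each row shifts and turns the commanded pose from where the row before left it; what a row does not reach is not made up. A row lasts 1/12 s, in which the tool goes at most 41.7 mm and 7.16 degrees, less where a joint would pass 70% of its speed; a pose out of reach is approached as far as the arm can. A call is refused whole if a number of a shift passes 41.7 or a number of a turn 0.125, either way. A call with a gripper value outside its range is refused whole. OPENING is the closure in counts, from 0 (fully open) to 255 (shut), set as the call begins (- or left out, the last holds). The fingers move at their own pace and stop on an object; FORCE is the grip in N (left out, the last holds). Time passes only in rows, so rows that do not move let the fingers close. It gives the time, the measured TCP pose, the force and the opening at its end, in the units of the state.
- ctrl.read_state(): the state, without advancing time (a new reading comes with each control period).
- ctrl.snapshot(name): name is "scene" or "top"; returns a dict with "frame" (384x512x3 uint8, blue, green, red), "fov_y" (degrees; the focal length in pixels is half the picture's height over the tangent of half this angle, whatever the lens; pixels are square), "cx", "cy" (the principal point, pixels), "dist" ([k1, k2, p1, p2, k3] as OpenCV has them; the pictures are not rectified), "camera_from_world" (4x4, takes a point from world to camera coordinates). Camera axes: x right, y down, z forward; pixel columns grow to the right and rows downward; lengths in m; the calibration is good to about 2 mm. A picture is of the moment at which its call begins. There is no depth.
- ctrl.finish_job(): hands the job in, once; it reports no verdict.
The state is a dict: "time": time; "joint_pos": joint angles; "joint_vel": joint speeds; "tau": joint torques, N m; "tool_pos": TCP position; "eef_rot": TCP orientation; "force": force on the tool from outside, world axes, zero at the start; "torque": the same for the moment, N m; "grip_width": finger opening in m.
Only numpy, scipy, OpenCV 4.12 (cv2) and the standard library are available. Lean on these libraries where they do the work, as an engineer would, in place of code of your own. Each camera call takes 0.05 s, during which the arm holds its last target.

## Task

Get ready to separate eggs: without lifting them, slide the three ramekins on the serving board into an even, straight row, one centred on each of the three panels marked on the board, in any order. Then draw the egg separator out of its slanted holder, turn it level with the open side up, and finish while holding it still, centred a few centimetres above the rim of the blue ramekin and touching nothing but the gripper. Leave the things on the shelf alone.

Things in the scene. Friction and masses are not known exactly. Their poses are not given: they have to be found in the camera images.
- board_mid (a point): Flat bamboo serving board without a rim, fixed on the counter: 150 mm (x) by 360 mm (y), 12 mm thick. Two thin dark inlaid strips mark off three equal panels, 120 mm each. Point: centre of its top face, 12 mm above the counter; the panel centres lie at -120, 0 and +120 mm along its y axis. z up.
- ramekin_blue_mid (a point): Blue ceramic ramekin: loose straight-sided round dish, 68 mm outside diameter, 42 mm high, wall 4 mm, about 130 g, standing open side up on the board. This point is on its axis, half-way up (21 mm above its underside).
- ramekin_white1_mid (a point): White ceramic ramekin, same size, weight and point as the blue one.
- ramekin_white2_mid (a point): The other white ramekin, same size, weight and point.
- separator_cup (a point): Clear plastic egg separator with an orange grip, loose, 50 g: round cup (64 mm across the rim, 58 mm the foot, 22 mm deep) with a straight handle, and a 6 mm rest tab opposite. Point: cup centre, 11 mm above its foot. x runs from handle to cup, y across the handle, z out of the open side (vertical when level and right way up). It starts pitched 45 degrees in the holder, handle sticking up and out on the robot's side.
- separator_grip (a point): Middle of the separator's orange grip, a flat bar 70 mm long (x), 22 mm wide (y), 8 mm thick (z), 98 mm from the cup centre along -x and 8 mm along +z; axes as separator_cup. At the start its upper end is 165 mm above the counter; it stands free all round and can be taken across its 22 mm width from straight above.
- holder_mouth (a point): Slanted bamboo tool holder, fixed, 125 x 120 mm, 100 mm high. Its wide pocket (72 wide, 34 high, 60 mm deep) opens at 45 degrees up and towards the holder's -x (the robot's side): the separator comes out along its own handle and is free after 65 mm. A narrow pocket beside it, on +y, is empty. Point: centre of the wide pocket's mouth; z up, x level, away from the mouth.
- salt_box: Bystander on the shelf: bamboo salt box with a sliding lid, 105 mm square, 89 mm high. Origin under its centre.
- timer: Bystander on the shelf: chrome dial kitchen timer, 72 mm across, 53 mm high. Origin under its centre.
- spoon_rest: Bystander on the shelf: green leaf-shaped ceramic spoon rest, 115 by 68 mm, 6 mm high. Origin under its middle.
- yellow_jar: Bystander on the shelf: closed yellow jar with a white cap, 76 mm across, 100 mm high. Origin under its centre. The shelf is a black steel plate at the far side of the counter, its top 90 mm up, its front edge 690 mm ahead of the robot's base.
Not all that is in view belongs to the job. What is shaped like the part that bears ramekin_white1_mid but orange or pink is not meant.

How it is judged:
On the way, in this order (a step that is already met when the one before it is completed fails the run):
1. the three ramekins stand in an even row, one on the centre of each panel of the board (((x of ramekin_blue_mid in the frame of board_mid between -0.012 and 0.012 m and y of ramekin_blue_mid in the frame of board_mid between -0.134 and -0.106 m and angle between ramekin_blue_mid's own z axis and vertical below 0.1 rad) or (x of ramekin_white1_mid in the frame of board_mid between -0.012 and 0.012 m and y of ramekin_white1_mid in the frame of board_mid between -0.134 and -0.106 m and angle between ramekin_white1_mid's own z axis and vertical below 0.1 rad) or (x of ramekin_white2_mid in the frame of board_mid between -0.012 and 0.012 m and y of ramekin_white2_mid in the frame of board_mid between -0.134 and -0.106 m and angle between ramekin_white2_mid's own z axis and vertical below 0.1 rad)) and ((x of ramekin_blue_mid in the frame of board_mid between -0.012 and 0.012 m and y of ramekin_blue_mid in the frame of board_mid between -0.014 and 0.014 m and angle between ramekin_blue_mid's own z axis and vertical below 0.1 rad) or (x of ramekin_white1_mid in the frame of board_mid between -0.012 and 0.012 m and y of ramekin_white1_mid in the frame of board_mid between -0.014 and 0.014 m and angle between ramekin_white1_mid's own z axis and vertical below 0.1 rad) or (x of ramekin_white2_mid in the frame of board_mid between -0.012 and 0.012 m and y of ramekin_white2_mid in the frame of board_mid between -0.014 and 0.014 m and angle between ramekin_white2_mid's own z axis and vertical below 0.1 rad)) and ((x of ramekin_blue_mid in the frame of board_mid between -0.012 and 0.012 m and y of ramekin_blue_mid in the frame of board_mid between 0.106 and 0.134 m and angle between ramekin_blue_mid's own z axis and vertical below 0.1 rad) or (x of ramekin_white1_mid in the frame of board_mid between -0.012 and 0.012 m and y of ramekin_white1_mid in the frame of board_mid between 0.106 and 0.134 m and angle between ramekin_white1_mid's own z axis and vertical below 0.1 rad) or (x of ramekin_white2_mid in the frame of board_mid between -0.012 and 0.012 m and y of ramekin_white2_mid in the frame of board_mid between 0.106 and 0.134 m and angle between ramekin_white2_mid's own z axis and vertical below 0.1 rad))), for 0.2 s.
2. the separator has been drawn clear of its holder, in the gripper (distance between separator_cup and holder_mouth above 0.06 m and contact force between the fingers and separator above 0.3 N and contact force between separator and holder below 0.05 N), for 0.1 s.
At the end, for the whole second after the job is handed in: One upright ramekin within 12 mm across and 14 mm along of each panel centre; separator held still, open side up, level within 0.17 rad, its cup centre within 15 mm of the blue ramekin's axis and 78 to 150 mm above the counter, touching neither holder nor ramekins (all of step 1 and angle between separator_cup's own z axis and vertical below 0.17 rad and horizontal distance between separator_cup and ramekin_blue_mid below 0.015 m and height (world z) of separator_cup between 0.078 and 0.15 m and contact force between the fingers and separator above 0.3 N and contact force between separator and holder below 0.05 N and contact force between separator and ramekin_blue below 0.05 N and contact force between separator and ramekin_white1 below 0.05 N and contact force between separator and ramekin_white2 below 0.05 N and linear speed of separator below 0.02 m/s and angular speed of separator below 0.15 rad/s); the arm keeps its last pose, push and grip.
It fails at once if a thing on the shelf (salt box, timer, spoon rest, jar) is moved by more than 20 mm (distance of any of salt_box, timer, spoon_rest, yellow_jar from where it was at the start of the episode above 0.02 m).
It fails at once if a ramekin is tipped by more than 0.35 rad (angle between any of ramekin_blue_mid, ramekin_white1_mid, ramekin_white2_mid's own z axis and vertical above 0.35 rad).
It fails at once if a ramekin is lifted more than 15 mm off the board (height (world z) of any of ramekin_blue_mid, ramekin_white1_mid, ramekin_white2_mid above 0.048 m).
It also fails if it takes over 61 s, if anything falls off the work surface, if the arm or the gripper's body presses on something with over 40 N, if the wrist force passes 120 N, or if a joint passes its speed limit or range.

## Working session

There is one attempt and no reset: what is moved stays moved. The work goes in short steps, Python scripts to look and compute and a shell command to move; the robot and the scene stay as the last step left them, time stands still between calls to the robot, and variables do not carry over. Pictures are saved under pics/ and viewed, and the job is handed in when it is done.

```bash
ls; mkdir -p pics
python3 - <<'E'
from rig import ctrl
import cv2
print(ctrl.read_state())
for n in("scene","top"):
    s=ctrl.snapshot(n); cv2.imwrite(f"pics/{n}0.png",s["frame"])
    print({k:v for k,v in s.items() if k!="frame"})
E
```

```text
pics
{'time': 0.0, 'joint_pos': array([ 1.24912479,  0.32185794, -0.07006323,  1.45168624,  0.02258264,
        1.37082128, -0.05685138]), 'joint_vel': array([ 5.67217775e-04, -1.21366120e-03,  1.72996024e-03,  2.48639382e-03,
       -4.34908859e-04,  7.13244056e-05,  1.05566131e-03]), 'tau': array([ 6.34280932e-04, -4.93579280e+01, -3.81909627e-01, -3.14334762e+01,
        1.29515841e-02,  1.14791526e-02, -1.44642416e-05]), 'tool_pos': array([ 0.21391531, -0.61314349,  0.20029507]), 'eef_rot': array([-1.57278060e+00, -8.97056894e-05, -2.80576546e+00]), 'force': array([ 0.76554614, -0.2910668 ,  0.15300651]), 'torque': array([ 0.04931835, -0.01560823, -0.03093787]), 'grip_width': 0.08567117673712824}
{'fov_y': 44.530596330179144, 'cx': 253.4539675867894, 'cy': 197.62719498885795, 'dist': array([0.02979948, 0.        , 0.        , 0.        , 0.        ]), 'camera_from_world': array([[-0.82489409,  0.56500469,  0.01787277,  0.48339942],
       [ 0.3800336 ,  0.57769179, -0.72238955, -0.12513182],
       [-0.41847844, -0.58910262, -0.69125531,  1.62689829],
       [ 0.        ,  0.        ,  0.        ,  1.        ]])}
{'fov_y': 46.17061988311576, 'cx': 257.7064735280096, 'cy': 192.0255797174346, 'dist': array([-0.06032539,  0.        ,  0.        ,  0.        ,  0.        ]), 'camera_from_world': array([[-0.02002084, -0.99947458, -0.02548972,  0.00371241],
       [-0.98926523,  0.02349465, -0.14423004,  0.58132376],
       [ 0.14475314,  0.02232848, -0.98921584,  1.07657994],
       [ 0.        ,  0.        ,  0.        ,  1.        ]])}
```

View pics/scene0.png

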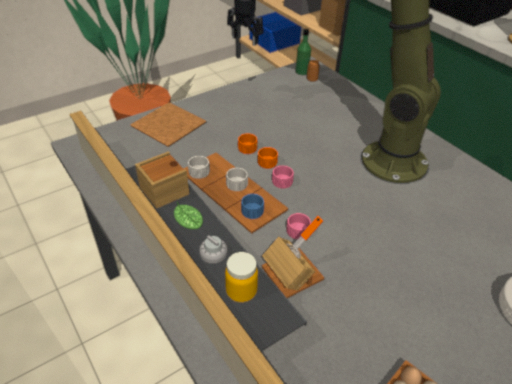

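View pics/top0.png

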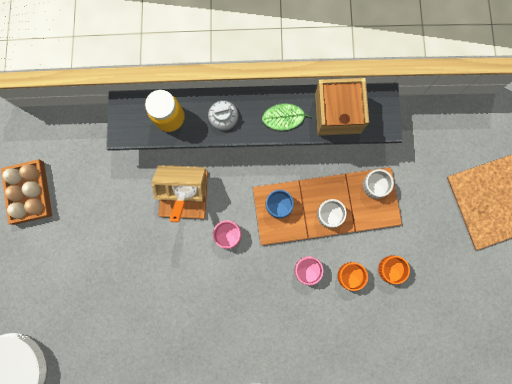

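```bash
cat > h.py <<'E'
import numpy as np, cv2
from rig import ctrl
def K(s):
    f=s["frame"].shape[0]/2/np.tan(np.radians(s["fov_y"])/2)
    return np.array([[f,0,s["cx"]],[0,f,s["cy"]],[0,0,1.]])
def at_z(s,px,z):
    u=cv2.undistortPoints(np.array(px,float).reshape(-1,1,2),K(s),s["dist"]).reshape(-1,2)
    T=s["camera_from_world"];R=T[:3,:3];c=-R.T@T[:3,3]
    d=np.c_[u,np.ones(len(u))]@R
    return c+d*((z-c[2])/d[:,2])[:,None]
def proj(s,P):
    T=s["camera_from_world"]
    r,_=cv2.Rodrigues(T[:3,:3])
    return cv2.projectPoints(np.array(P,float).reshape(-1,1,3),r,T[:3,3],K(s),s["dist"])[0].reshape(-1,2)
def tri(s1,p1,s2,p2):
    A=[]
    for s,p in((s1,p1),(s2,p2)):
        u=cv2.undistortPoints(np.array(p,float).reshape(-1,1,2),K(s),s["dist"]).reshape(2)
        P=s["camera_from_world"][:3]
        A+=[u[0]*P[2]-P[0],u[1]*P[2]-P[1]]
    X=np.linalg.svd(np.array(A))[2][-1]
    return X[:3]/X[3]
def crop(s,x0,y0,x1,y1,k,name):
    cv2.imwrite(f"pics/{name}.png",cv2.resize(s["frame"][y0:y1,x0:x1],None,fx=k,fy=k,interpolation=cv2.INTER_CUBIC))
E
python3 - <<'E'
from h import *
s=ctrl.snapshot("top"); crop(s,245,160,405,250,5,"t1"); crop(s,140,155,260,255,6,"t2")
s=ctrl.snapshot("scene"); crop(s,180,140,330,250,5,"s1");crop(s,250,200,340,300,6,"s2")
E
```

```text
(no output)
```

View pics/t1.png

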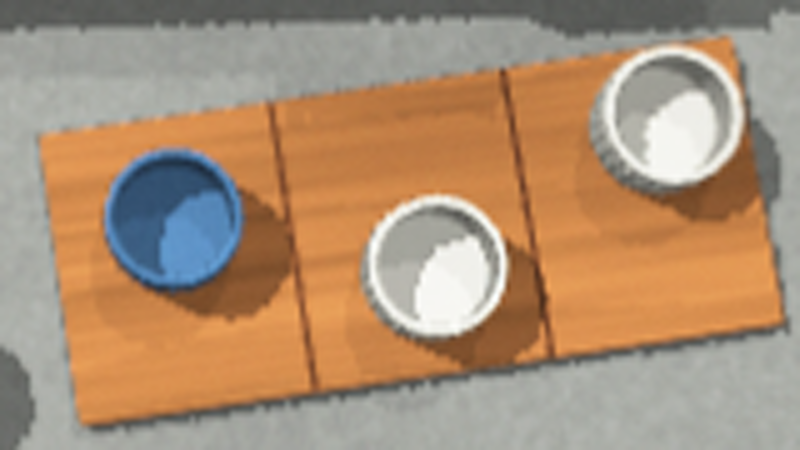

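View pics/t2.png

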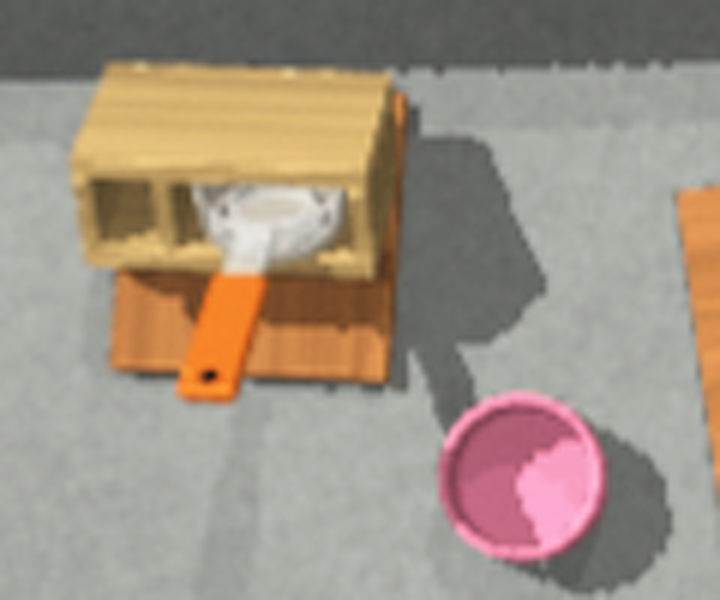

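View pics/s2.png

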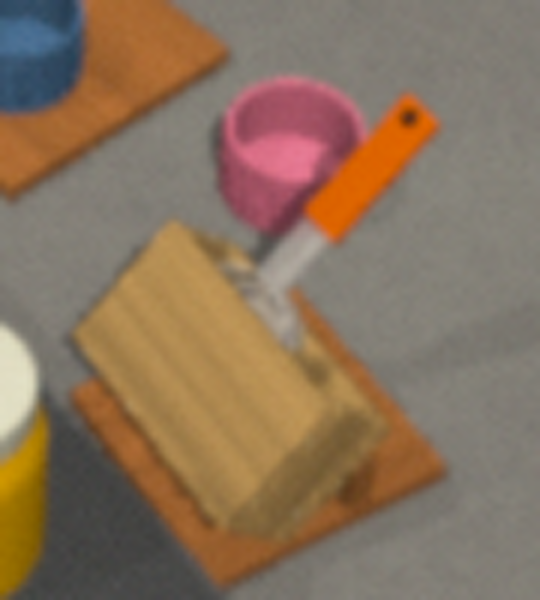

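Run:
```python
from h import *
np.set_printoptions(precision=4,suppress=True)
s=ctrl.snapshot("top"); s2=ctrl.snapshot("scene")
q=lambda L,o,k:(np.array(L,float)-k/2+.5)/k+np.array(o)
b=at_z(s,q([(38,134),(733,36),(787,327),(80,428)],(245,160),5),.012); print(b)
print(np.linalg.norm(np.roll(b,-1,0)-b,axis=1)); print("mid",b.mean(0), "ang", [np.arctan2(*(d[1::-1])) for d in (b[0]-b[1],b[3]-b[2],)], [np.arctan2(d[1],d[0]) for d in(b[0]-b[3],b[1]-b[2])])
print("ram",at_z(s,q([(174,218),(437,266),(673,116)],(245,160),5),.054))
print("ramdiam",at_z(s,q([(106,218),(242,218),(362,266),(508,266)],(245,160),5),.054))
print("pink etc",at_z(s,[(227,235),(309,271),(352,277),(394,270)],.042))
# hole of handle near end
o=(140,155);k=6;o2=(250,200)
print("hole",tri(s,q([(209,376)],o,6),s2,q([(408,118)],o2,6)))
print("end corners",tri(s,q([(178,393)],o,6),s2,q([(408,93)],o2,6)),tri(s,q([(234,401)],o,6),s2,q([(438,126)],o2,6)))
print("near end",tri(s,q([(215,271)],o,6),s2,q([(305,212)],o2,6)),tri(s,q([(266,276)],o,6),s2,q([(335,240)],o2,6)))
```

```text
[[ 0.6006  0.0055  0.012 ]
 [ 0.643  -0.3523  0.012 ]
 [ 0.4931 -0.3703  0.012 ]
 [ 0.4507 -0.0129  0.012 ]]
[0.3603 0.151  0.36   0.151 ]
mid [ 0.5468 -0.1825  0.012 ] ang [np.float64(1.6888025171772705), np.float64(1.6889028202019314)] [np.float64(0.12182463963309982), np.float64(0.11950136648436686)]
ram [[ 0.5507 -0.0618  0.054 ]
 [ 0.5241 -0.1891  0.054 ]
 [ 0.5954 -0.3084  0.054 ]]
ramdiam [[ 0.5514 -0.0285  0.054 ]
 [ 0.5499 -0.095   0.054 ]
 [ 0.525  -0.1527  0.054 ]
 [ 0.5233 -0.2237  0.054 ]]
pink etc [[ 0.4764  0.0686  0.042 ]
 [ 0.3851 -0.1293  0.042 ]
 [ 0.3684 -0.2327  0.042 ]
 [ 0.3826 -0.3353  0.042 ]]
hole [0.5114 0.1748 0.1592]
end corners [0.5086 0.1785 0.1756] [0.4987 0.1725 0.1453]
near end [0.5584 0.1759 0.1286] [0.5502 0.1698 0.1013]
```

View pics/s1.png

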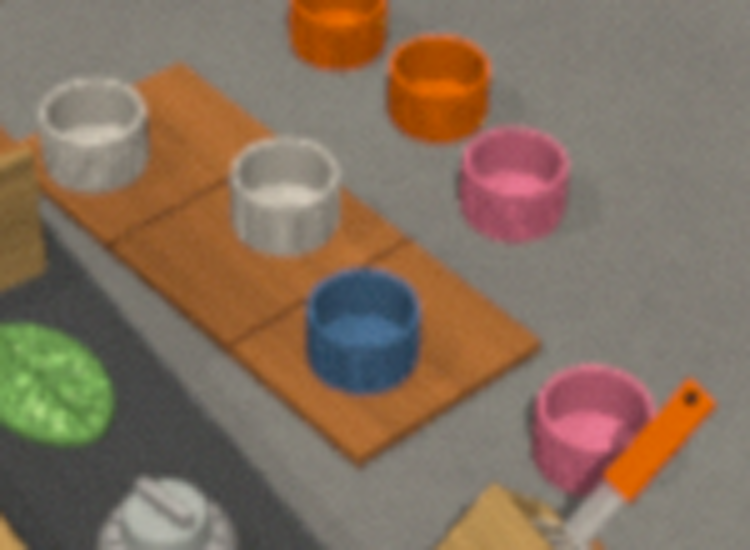

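Run:
```python
from h import *
np.set_printoptions(precision=4,suppress=True)
s2=ctrl.snapshot("scene")
q=lambda L,o,k:(np.array(L,float)-k/2+.5)/k+np.array(o)
print("ram",at_z(s2,q([(363,301),(286,169),(94,110)],(180,140),5),.054))
print("board",at_z(s2,q([(360,463),(540,346)],(180,140),5),.012))
```

```text
ram [[ 0.5474 -0.0647  0.054 ]
 [ 0.5203 -0.1909  0.054 ]
 [ 0.5927 -0.3082  0.054 ]]
board [[ 0.6     0.0106  0.012 ]
 [ 0.4542 -0.0081  0.012 ]]
```

```bash
python3 -m pendant '[[28,22,0,-0.027],[28,22,0,-0.027],[28,22,0,-0.027],[28,22,0,-0.027],[28,22,0,-0.027],[28,22,0,-0.027],[28,22,0,-0.027],[28,22,0,-0.027]]' 0 20; python3 -m pendant '[[20,17,0,0],[20,17,0,0],[20,17,0,0],[20,17,0,0],[20,17,0,0],[20,17,0,0],[20,17,0,0],[10,9,0,0]]'
```

```text
time: 1.02
tool_pos: [0.4393, -0.4365, 0.2017]
eef_rot: [-1.57, 0.0, -3.023]
force: [0.9, -0.3, -0.9]
grip_width: 0.0848
time: 1.68
tool_pos: [0.5908, -0.306, 0.2014]
eef_rot: [-1.573, 0.002, -3.018]
force: [0.4, 1.2, 0.3]
grip_width: 0.0856
```

```bash
python3 -m pendant '[[3,-2,-25,0],[0,0,-25,0],[0,0,-25,0],[0,0,-25,0],[0,0,-10,0],[0,0,0,0],[0,0,0,0]]'
python3 - <<'E'
from h import *
s=ctrl.snapshot("top"); crop(s,320,120,440,220,6,"t3")
s=ctrl.snapshot("scene"); crop(s,150,90,300,210,5,"s3")
E
```

```text
time: 2.27
tool_pos: [0.591, -0.3122, 0.0918]
eef_rot: [-1.571, -0.0, -3.022]
force: [-0.2, -0.2, 0.3]
grip_width: 0.0853
```

View pics/t3.png

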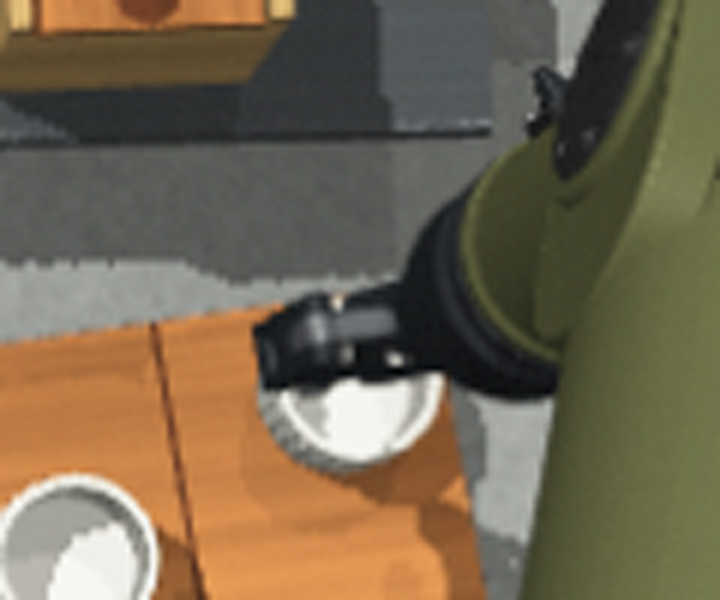

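View pics/s3.png

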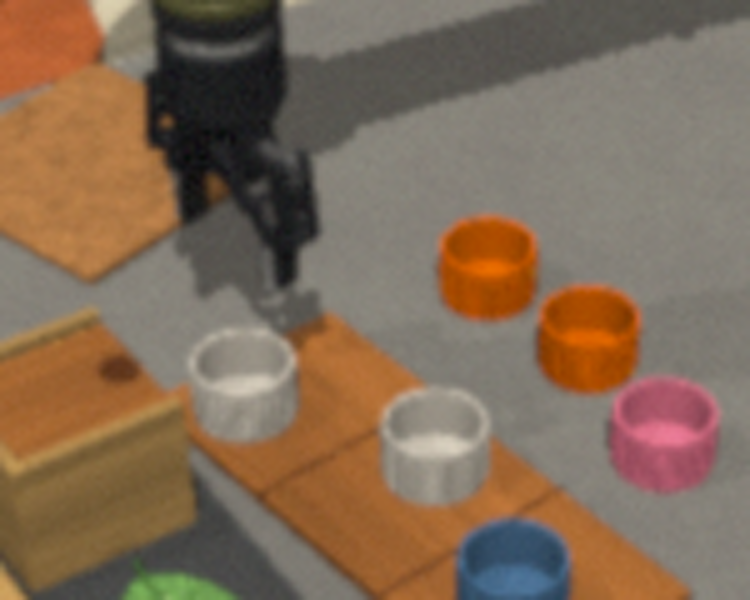

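Run:
```python
from h import *
s=ctrl.snapshot("scene"); t=np.array([.591,-.3122,.105]); a=1.69
d=np.array([np.cos(a),np.sin(a),0])*.050
print((proj(s,[t+d,t-d])-[150,90])*5+2)
s=ctrl.snapshot("top")
print((proj(s,[t+d,t-d])-[320,120])*6+2.5)
```

```text
[[285.85346949 331.32739343]
 [192.04414884 256.87429894]]
[[273.53018567 386.59620847]
 [524.55047072 350.7273942 ]]
```

```bash
python3 -m pendant '[[2,3,-20,0],[0,0,-20,0],[0,0,-16,0],[0,0,-14,0],[0,0,-9,0],[0,0,0,0],[0,0,0,0]]'
```

```text
time: 3.05
tool_pos: [0.5933, -0.3089, 0.0127]
eef_rot: [-1.571, 0.0, -3.022]
force: [0.4, 0.0, 0.6]
grip_width: 0.0856
```

```bash
python3 -m pendant '[[0,0,0,0],[0,0,0,0],[0,0,0,0],[0,0,0,0]]' 255 20
python3 - <<'E'
from h import *
s=ctrl.snapshot("scene"); crop(s,150,90,300,210,5,"s4")
E
```

```text
time: 3.38
tool_pos: [0.5943, -0.3091, 0.0145]
eef_rot: [-1.569, 0.002, -3.022]
force: [-0.8, 1.5, 5.3]
grip_width: 0.0661
```

View pics/s4.png

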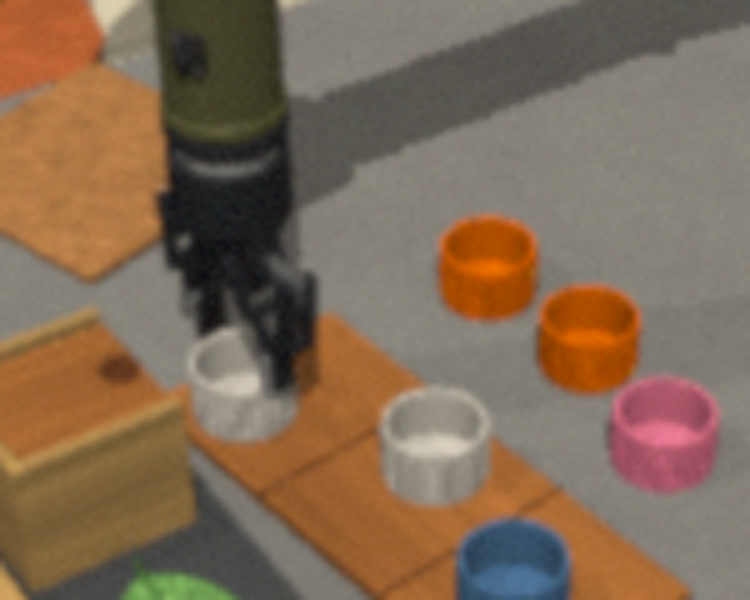

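```bash
python3 -m pendant '[[-6,2,0,0],[-7,2,0,0],[-7,2,0,0],[-7,1,0,0],[-6,1,0,0],[0,0,0,0],[0,0,0,0]]'; python3 -m pendant '[[0,0,0,0],[0,0,0,0],[0,0,0,0]]' 0; python3 -m pendant '[[0,0,15,0],[0,0,20,0],[0,0,20,0],[0,0,20,0],[0,0,10,0],[0,0,0,0]]'
```

```text
time: 4.02
tool_pos: [0.561, -0.3011, 0.0145]
eef_rot: [-1.569, 0.003, -3.022]
force: [2.2, 0.9, 8.2]
grip_width: 0.0661
time: 4.27
tool_pos: [0.5586, -0.3004, 0.0116]
eef_rot: [-1.572, -0.002, -3.022]
force: [-1.2, 1.1, -0.1]
grip_width: 0.0855
time: 4.77
tool_pos: [0.5613, -0.3014, 0.0997]
eef_rot: [-1.568, 0.003, -3.022]
force: [-0.3, 0.3, 0.2]
grip_width: 0.0854
```

```bash
python3 -m pendant '[[-6,18,0,0],[-6,18,0,0],[-7,19,0,0],[-7,19,0,0],[-7,19,0,0],[-6,18,0,0],[0,0,0,0],[0,0,0,0]]'; python3 -m pendant '[[0,0,-20,0],[0,0,-20,0],[0,0,-20,0],[0,0,0,0]]';  python3 - <<'E'
from h import *
s=ctrl.snapshot("scene"); crop(s,150,90,300,210,5,"s5")
E
```

```text
time: 5.43
tool_pos: [0.5201, -0.1885, 0.0961]
eef_rot: [-1.572, -0.002, -3.02]
force: [-0.0, 0.8, 0.1]
grip_width: 0.0853
time: 5.77
tool_pos: [0.5174, -0.1899, 0.0326]
eef_rot: [-1.574, -0.008, -3.023]
force: [-0.8, 0.3, -0.1]
grip_width: 0.0852
```

View pics/s5.png

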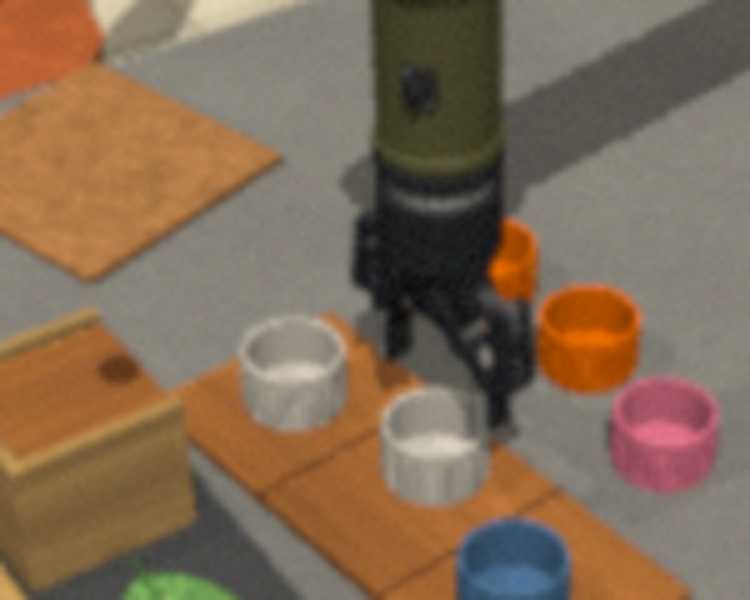

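```bash
python3 -m pendant '[[3,0,-10,0],[0,0,-10,0],[0,0,0,0],[0,0,0,0]]'; python3 -m pendant '[[0,0,0,0],[0,0,0,0],[0,0,0,0],[0,0,0,0]]' 255 20;python3 -m pendant '[[6,2,0,0],[6,2,0,0],[6,2,0,0],[6,2,0,0],[0,0,0,0],[0,0,0,0]]'; python3 -m pendant '[[0,0,0,0],[0,0,0,0],[0,0,0,0]]' 0; python3 -m pendant '[[0,0,15,0],[0,0,20,0],[0,0,20,0],[0,0,20,0],[0,0,10,0],[0,0,0,0]]'
```

```text
time: 6.15
tool_pos: [0.524, -0.1897, 0.0171]
eef_rot: [-1.571, -0.001, -3.022]
force: [0.3, 0.2, -0.3]
grip_width: 0.0856
time: 6.48
tool_pos: [0.5279, -0.1947, 0.0223]
eef_rot: [-1.561, 0.007, -3.022]
force: [-2.0, -13.7, 20.2]
grip_width: 0.0387
time: 6.98
tool_pos: [0.5486, -0.1816, 0.0181]
eef_rot: [-1.571, 0.001, -3.022]
force: [0.9, 0.4, -0.4]
grip_width: -0.0006
time: 7.23
tool_pos: [0.5472, -0.1811, 0.0169]
eef_rot: [-1.572, -0.002, -3.021]
force: [-1.0, 0.1, 0.3]
grip_width: 0.0303
time: 7.73
tool_pos: [0.5499, -0.1821, 0.1049]
eef_rot: [-1.569, 0.004, -3.022]
force: [-0.3, 0.1, -0.4]
grip_width: 0.085
```

```bash
python3 - <<'E'
from h import *
s=ctrl.snapshot("scene"); crop(s,150,90,300,210,5,"s6")
s=ctrl.snapshot("top"); crop(s,245,160,405,270,5,"t6")
E
```

```text
(no output)
```

View pics/s6.png

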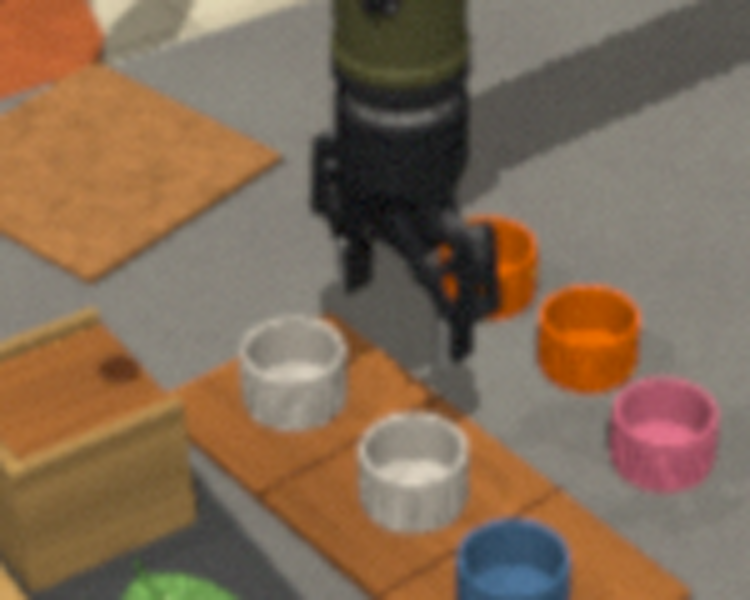

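View pics/t6.png

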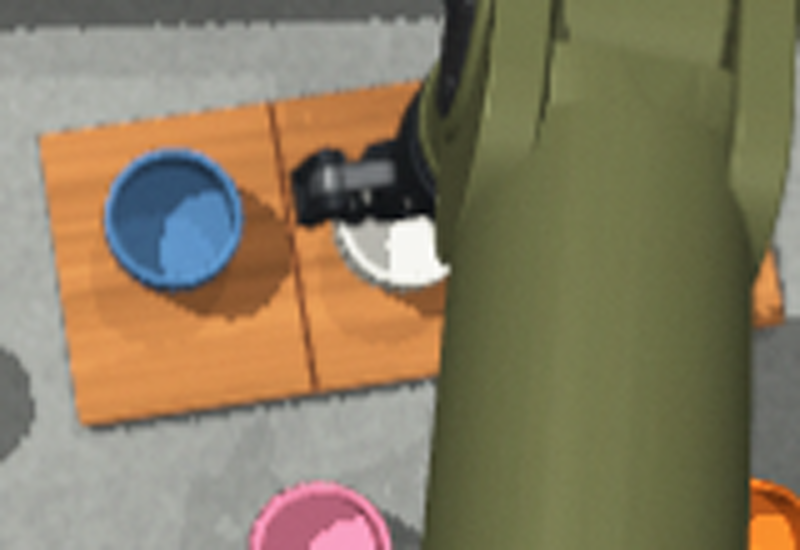

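```bash
python3 - <<'E'
from h import *
np.set_printoptions(precision=4,suppress=True)
s=ctrl.snapshot("scene")
q=lambda L,o,k:(np.array(L,float)-k/2+.5)/k+np.array(o)
r=at_z(s,q([(413,445),(293,349)],(150,90),5),.054); print(r)
a=.1195; R=np.array([[np.cos(a),-np.sin(a)],[np.sin(a),np.cos(a)]])
print((r[:,:2]-[.5468,-.1825])@R)
# strip ends at scene
b=at_z(s,q([(264,496),(385,432),(385,597),(560,489)],(150,90),5),.012); print((b[:,:2]-[.5468,-.1825])@R)
E
```

```text
[[ 0.5459 -0.1779  0.054 ]
 [ 0.5604 -0.3006  0.054 ]]
[[-0.0004  0.0047]
 [-0.0006 -0.1189]]
[[ 0.0733 -0.0556]
 [-0.0243 -0.0543]
 [ 0.0716  0.0646]
 [-0.0751  0.0609]]
```

```bash
python3 -m pendant '[[9,20,0,0],[9,20,0,0],[9,22,0,0],[9,22,0,0],[10,22,0,0],[10,23,0,0],[0,0,0,0],[0,0,0,0]]' 135; python3 -m pendant '[[0,0,-20,0],[0,0,-20,0],[0,0,-15,0],[0,0,0,0]]';  python3 - <<'E'
from h import *
s=ctrl.snapshot("scene"); crop(s,150,120,300,240,5,"s7")
E
```

```text
time: 8.55
tool_pos: [0.6034, -0.0503, 0.1006]
eef_rot: [-1.572, -0.003, -3.018]
force: [0.1, -0.7, -0.2]
grip_width: 0.0403
time: 8.88
tool_pos: [0.6001, -0.0545, 0.0427]
eef_rot: [-1.572, -0.008, -3.024]
force: [-0.4, -0.1, -0.6]
grip_width: 0.0397
```

View pics/s7.png

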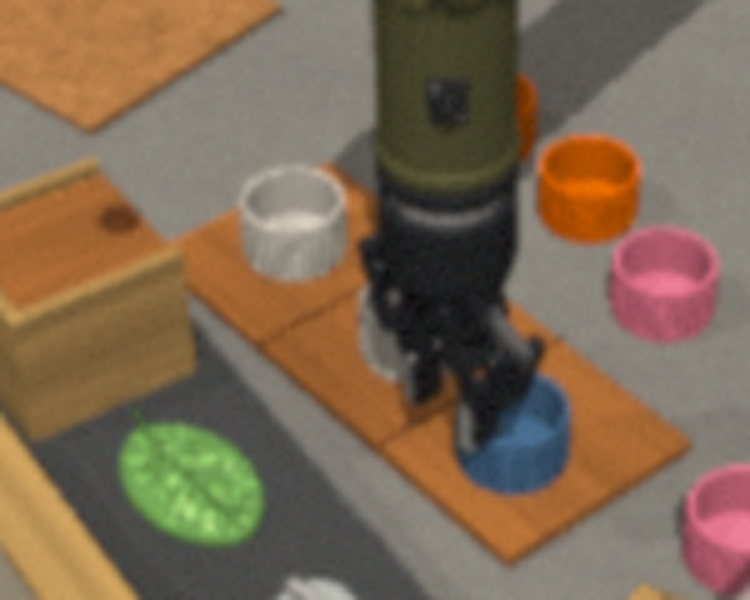

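```bash
python3 -m pendant '[[3,0,-12,0],[0,0,-12,0],[0,0,0,0],[0,0,0,0]]'; python3 -m pendant '[[-4,-1,0,0],[-5,0,0,0],[-5,-1,0,0],[-5,-1,0,0],[-5,0,0,0],[-5,-1,0,0],[0,0,0,0],[0,0,0,0]]'
```

```text
time: 9.27
tool_pos: [0.6065, -0.0528, 0.0226]
eef_rot: [-1.571, -0.002, -3.022]
force: [0.2, 0.2, 0.4]
grip_width: 0.0398
time: 9.93
tool_pos: [0.578, -0.057, 0.0236]
eef_rot: [-1.57, 0.0, -3.022]
force: [0.5, -0.0, 0.2]
grip_width: 0.0401
```

```bash
python3 -m pendant '[[-4,0,0,0],[-3,0,0,0],[0,0,0,0],[0,0,0,0]]';  python3 - <<'E'
from h import *
s=ctrl.snapshot("scene"); crop(s,150,120,300,240,5,"s8")
s=ctrl.snapshot("top"); crop(s,245,150,405,260,5,"t8")
E
```

```text
time: 10.27
tool_pos: [0.5711, -0.0567, 0.0234]
eef_rot: [-1.571, -0.0, -3.022]
force: [0.1, 0.6, 0.7]
grip_width: 0.0404
```

View pics/s8.png

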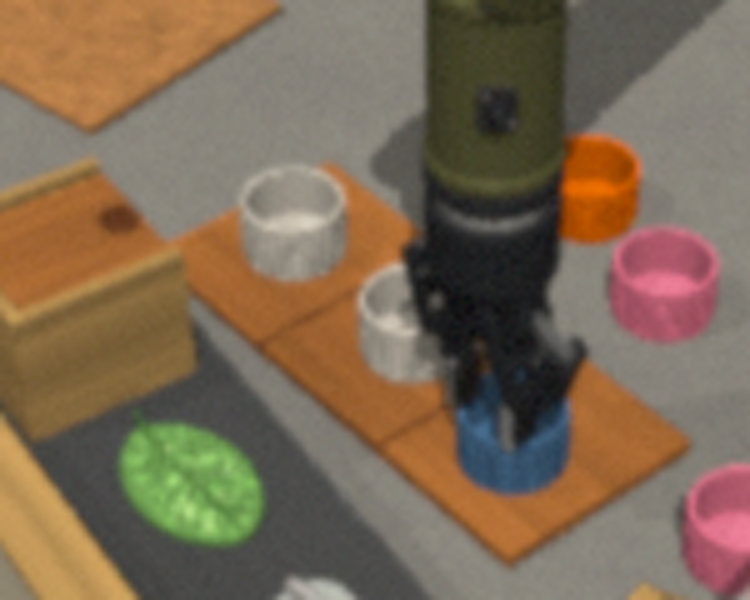

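View pics/t8.png

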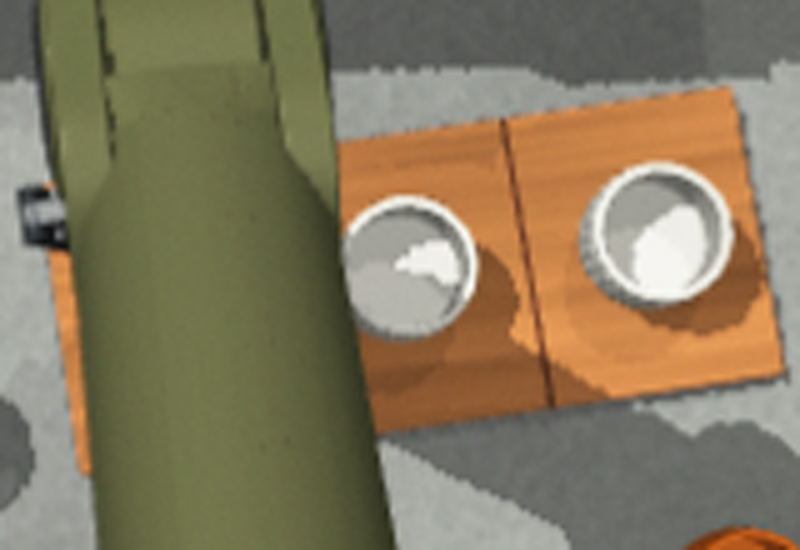

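```bash
python3 - <<'E'
from h import *
s=ctrl.snapshot("scene"); a=1.69
d=np.array([np.cos(a),np.sin(a),0]); n=np.array([np.sin(a),-np.cos(a),0])
for z in(.0234,.03,.045,.06):
    t=np.array([.5711,-.0567,z]); print(z,((proj(s,[t+d*.02,t+d*.035,t-d*.02,t-d*.035])-[150,120])*5+2).round().tolist())
c=np.array([.549,-.0632,.054]); print(((proj(s,[c,[.549,-.0632,.012],[.532,-.062,.012]])-[150,120])*5+2).round().tolist())
crop(s,220,170,280,230,10,"s9")
E
```

```text
0.0234 [[509.0, 479.0], [526.0, 493.0], [465.0, 443.0], [449.0, 429.0]]
0.03 [[509.0, 471.0], [526.0, 485.0], [465.0, 435.0], [449.0, 422.0]]
0.045 [[510.0, 453.0], [526.0, 467.0], [466.0, 417.0], [449.0, 404.0]]
0.06 [[510.0, 435.0], [527.0, 449.0], [466.0, 399.0], [449.0, 386.0]]
[[512.0, 404.0], [511.0, 453.0], [535.0, 443.0]]
```

View pics/s9.png

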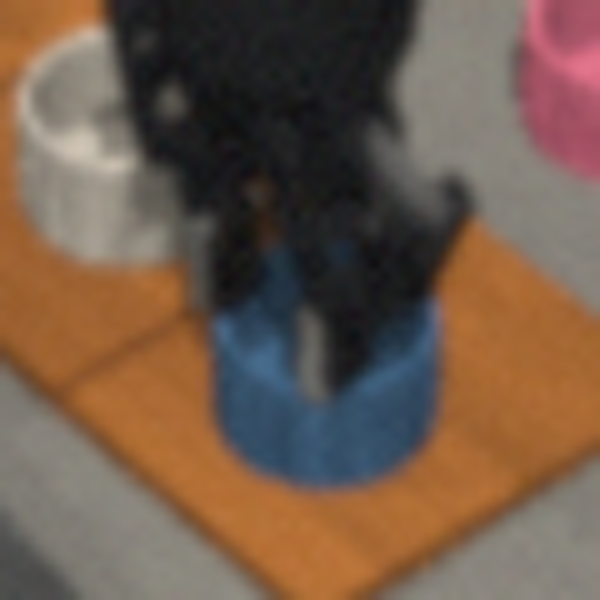

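```bash
python3 - <<'E'
from h import *
s=ctrl.snapshot("scene"); a=1.69
d=np.array([np.cos(a),np.sin(a),0])
for z in(.0326,.045,.06,.07,.08):
    t=np.array([.5174,-.1899,z]); print(z,((proj(s,[t+d*.043,t-d*.043])-[150,90])*5+2).round().tolist())
E
```

```text
0.0326 [[485.0, 478.0], [398.0, 410.0]]
0.045 [[485.0, 463.0], [398.0, 395.0]]
0.06 [[485.0, 446.0], [398.0, 378.0]]
0.07 [[485.0, 433.0], [397.0, 365.0]]
0.08 [[485.0, 421.0], [397.0, 353.0]]
```

Run:
```python
import cv2
im=cv2.imread("pics/s5.png")[300:480,350:560]; cv2.imwrite("pics/s5b.png",cv2.resize(im,None,fx=3,fy=3))
```

```text
(no output)
```

View pics/s5b.png

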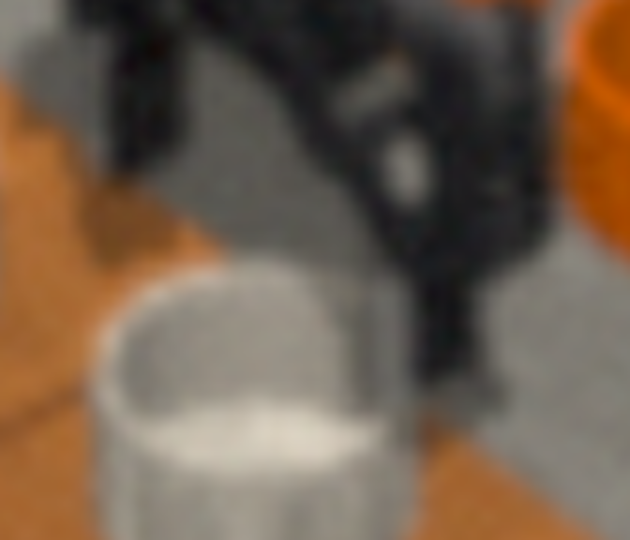

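```bash
python3 -m pendant '[[0,0,20,0],[0,0,20,0],[20,0,20,0],[20,0,20,0],[0,0,0,0],[0,0,0,0]]' 255;  python3 - <<'E'
from h import *
s=ctrl.snapshot("scene"); crop(s,200,100,300,200,6,"s10")
t=ctrl.read_state()["tool_pos"]; print(t)
for z in(0,.02,.04): print(((proj(s,[t+[0,0,z]])-[200,100])*6+2).round().tolist())
E
```

```text
time: 10.97
tool_pos: [0.6126, -0.0565, 0.1045]
eef_rot: [-1.571, 0.002, -3.022]
force: [-0.0, 0.6, -0.2]
grip_width: -0.0001
[ 0.61082544 -0.05655598  0.10304247]
[[216.0, 588.0]]
[[216.0, 557.0]]
[[215.0, 525.0]]
```

View pics/s10.png

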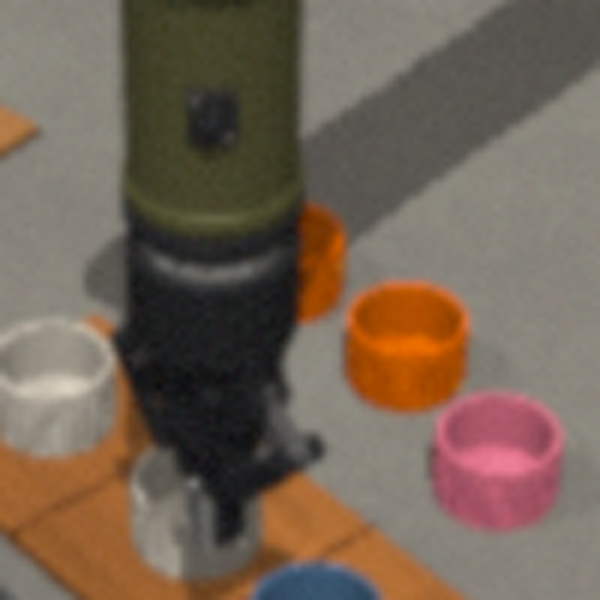

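```bash
python3 -m pendant '[[0,0,-25,0],[0,0,-25,0],[0,0,-22,0],[0,0,-18,0],[0,0,0,0],[0,0,0,0]]' 135;  python3 - <<'E'
from h import *
s=ctrl.snapshot("scene"); crop(s,200,140,300,240,6,"s11")
t=ctrl.read_state()["tool_pos"]; print(t)
for z in(0,.02,.04): print(((proj(s,[t+[0,0,z]])-[200,140])*6+2).round().tolist())
E
```

```text
time: 11.52
tool_pos: [0.6087, -0.0566, 0.0115]
eef_rot: [-1.572, -0.005, -3.022]
force: [-0.8, -0.9, 0.4]
grip_width: 0.04
[ 0.6103091  -0.05667251  0.0131364 ]
[[218.0, 478.0]]
[[218.0, 450.0]]
[[218.0, 421.0]]
```

View pics/s11.png

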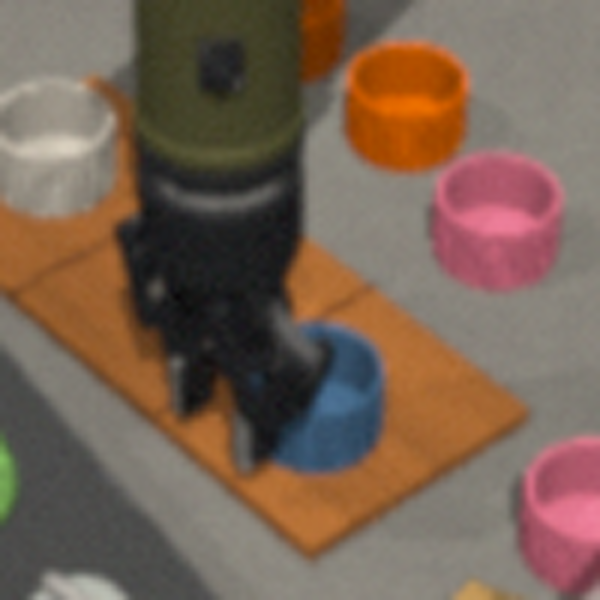

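```bash
python3 -m pendant '[[0,0,-6,0],[0,0,-5,0],[0,0,-4,0],[0,0,0,0],[0,0,0,0]]'; python3 -m pendant '[[-5,0,0,0],[-5,-1,0,0],[-5,-1,0,0],[-5,0,0,0],[0,0,0,0],[0,0,0,0]]';  python3 - <<'E'
from h import *
s=ctrl.snapshot("scene"); crop(s,200,140,300,240,6,"s12")
E
```

```text
time: 11.98
tool_pos: [0.611, -0.0567, -0.0016]
eef_rot: [-1.571, -0.0, -3.022]
force: [-0.0, -0.5, -0.1]
grip_width: 0.0405
time: 12.48
tool_pos: [0.5909, -0.0589, -0.0014]
eef_rot: [-1.57, 0.0, -3.022]
force: [-0.3, -0.4, -0.2]
grip_width: 0.0402
```

View pics/s12.png

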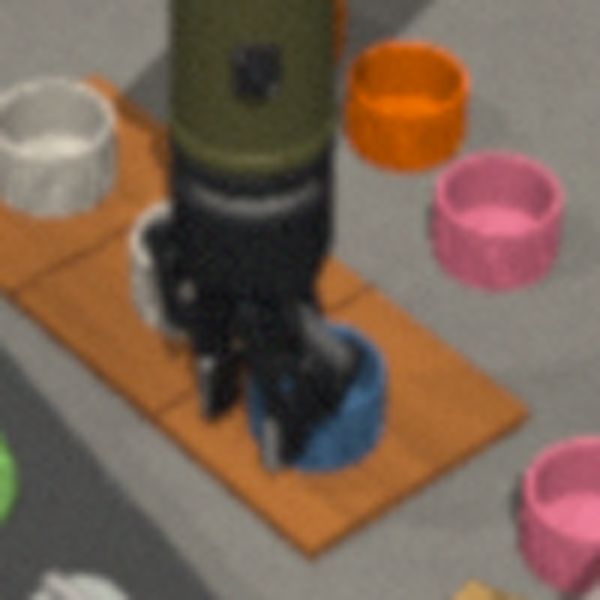

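```bash
python3 -m pendant '[[-4,0,0,0],[-4,0,0,0],[-4,0,0,0],[-3,0,0,0],[0,0,0,0],[0,0,0,0]]';  python3 - <<'E'
from h import *
s=ctrl.snapshot("scene"); crop(s,200,140,300,240,6,"s13")
E
```

```text
time: 13.03
tool_pos: [0.5756, -0.0588, -0.0016]
eef_rot: [-1.571, -0.001, -3.022]
force: [-0.5, 0.4, 0.4]
grip_width: 0.0399
```

View pics/s13.png

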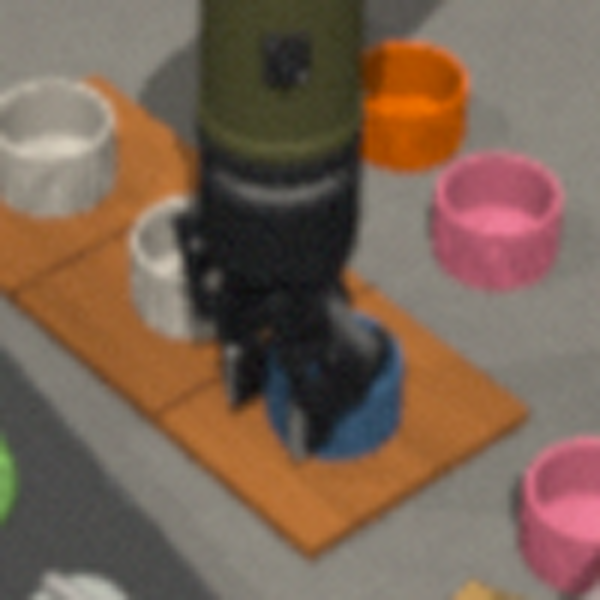

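```bash
python3 -m pendant '[[-3,0,0,0],[-3,0,0,0],[0,0,0,0],[0,0,0,0]]'; python3 -m pendant '[[8,1,0,0],[15,2,0,0],[15,2,20,0],[0,0,30,0],[-20,20,35,0],[-20,35,30,0],[-10,35,0,0],[0,35,0,0]]';  python3 -m pendant '[[0,20,0,-0.05],[0,20,0,-0.05],[0,0,0,-0.05],[0,0,0,0]]' 0;python3 - <<'E'
from h import *
s=ctrl.snapshot("scene"); crop(s,150,120,300,240,5,"s14")
s=ctrl.snapshot("top"); crop(s,245,160,405,260,5,"t14")
E
```

```text
time: 13.42
tool_pos: [0.5697, -0.0588, -0.0017]
eef_rot: [-1.571, -0.001, -3.022]
force: [0.5, -0.9, 0.4]
grip_width: 0.0405
time: 14.08
tool_pos: [0.5633, 0.0646, 0.1082]
eef_rot: [-1.569, 0.003, -3.024]
force: [1.0, 0.9, -1.3]
grip_width: 0.0404
time: 14.42
tool_pos: [0.5632, 0.106, 0.1059]
eef_rot: [-1.571, 0.0, 3.114]
force: [1.5, -0.9, -0.2]
grip_width: 0.0852
```

View pics/s14.png

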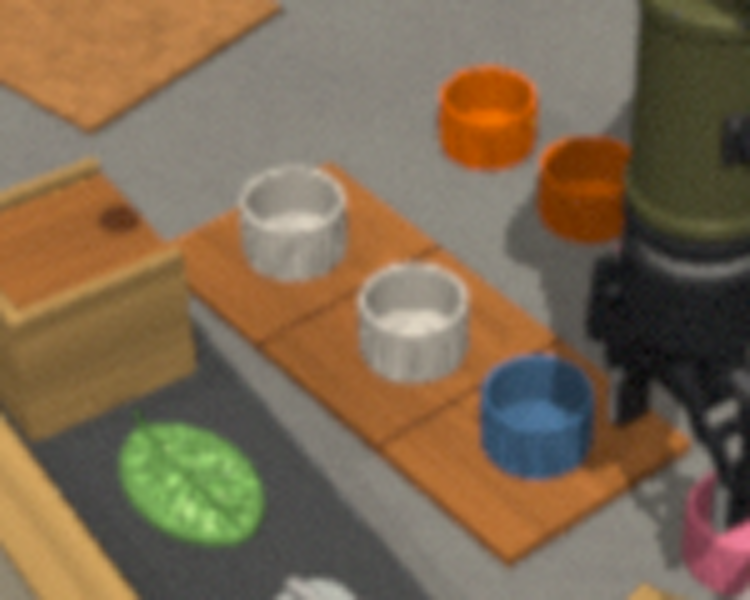

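View pics/t14.png

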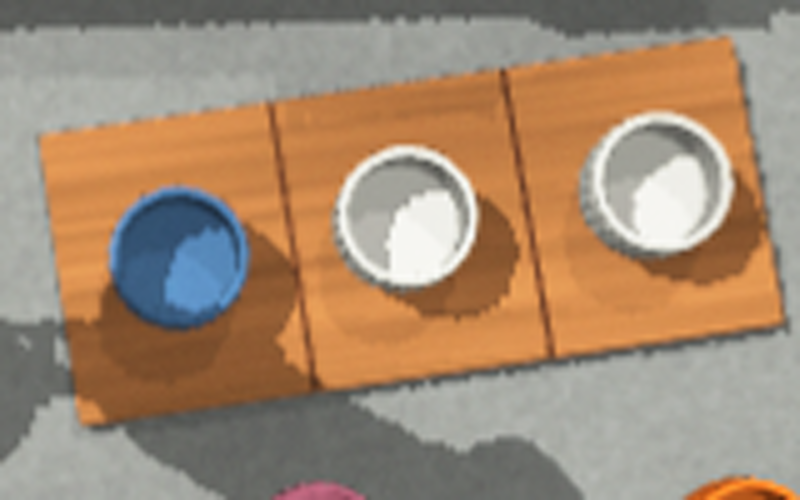

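```bash
python3 - <<'E'
from h import *
np.set_printoptions(precision=4,suppress=True)
q=lambda L,o,k:(np.array(L,float)-k/2+.5)/k+np.array(o)
a=.1195; R=np.array([[np.cos(a),-np.sin(a)],[np.sin(a),np.cos(a)]])
f=lambda p:(p[:,:2]-[.5468,-.1825])@R
s=ctrl.snapshot("top"); p=at_z(s,q([(179,257),(407,216),(660,183)],(245,160),5),.054);print("top",p,f(p))
s=ctrl.snapshot("scene"); p=at_z(s,q([(537,389),(413,297),(293,200)],(150,120),5),.054);print("scene",p,f(p))
p=at_z(s,q([(264,344),(438,247),(385,445),(557,338),(511,563),(690,444)],(150,120),5),.012);print("strips/end scene",f(p))
print(ctrl.read_state()["joint_pos"])
E
```

```text
top [[ 0.5315 -0.0637  0.054 ]
 [ 0.549  -0.1756  0.054 ]
 [ 0.5623 -0.3001  0.054 ]] [[-0.0011  0.1198]
 [ 0.003   0.0066]
 [ 0.0014 -0.1186]]
scene [[ 0.5295 -0.0654  0.054 ]
 [ 0.5469 -0.1763  0.054 ]
 [ 0.5609 -0.2997  0.054 ]] [[-0.0032  0.1183]
 [ 0.0008  0.0061]
 [ 0.0001 -0.1181]]
strips/end scene [[ 0.0722 -0.0571]
 [-0.0736 -0.0591]
 [ 0.0705  0.0633]
 [-0.0743  0.059 ]
 [ 0.0754  0.1857]
 [-0.0723  0.183 ]]
[ 0.21    0.2632 -0.503   1.7523  0.1375  1.1614 -1.935 ]
```

```bash
python3 -m pendant '[[0,0,30,0],[0,0,35,0],[-8,17,0,-0.02],[-9,17,0,0],[-9,17,0,0],[-8,17,0,0],[0,0,0,0],[0,0,0,0]]' 0;python3 - <<'E'
from h import *
s=ctrl.snapshot("scene"); crop(s,230,150,350,270,5,"s15")
s=ctrl.snapshot("top"); crop(s,120,140,260,255,5,"t15")
E
```

```text
time: 15.28
tool_pos: [0.529, 0.1719, 0.1709]
eef_rot: [-1.57, 0.0, 3.093]
force: [-0.1, -0.6, -0.1]
grip_width: 0.0853
```

View pics/s15.png

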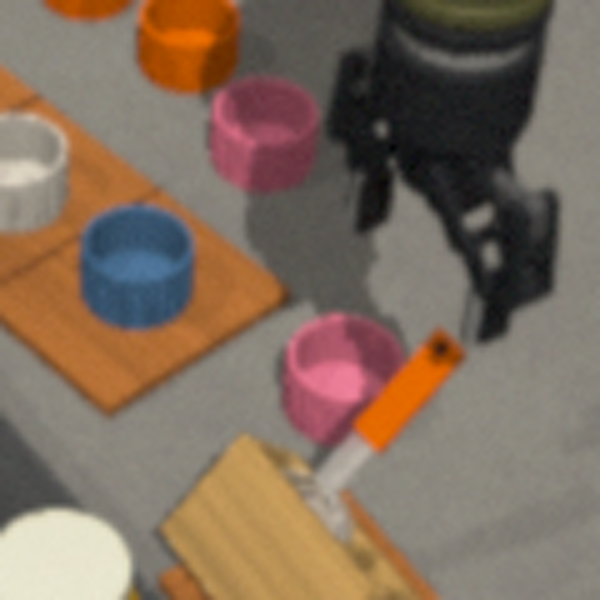

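View pics/t15.png

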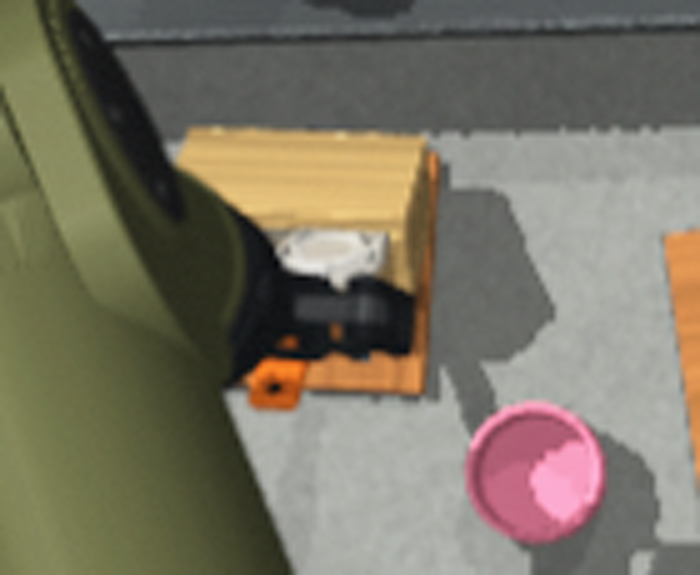

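```bash
python3 - <<'E'
from h import *
np.set_printoptions(precision=1,suppress=True)
s=ctrl.snapshot("scene"); t=np.array([.529,.1719,.1709]); a=1.522; d=np.array([np.cos(a),np.sin(a),0])
for z in(.013,.03,.043): print(z,((proj(s,[t+[0,0,z],t+[0,0,z]+d*.043,t+[0,0,z]-d*.043])-[230,150])*5+2).tolist())
print(((proj(s,[[.529,.1742,.1377]])-[230,150])*5+2).tolist())
s=ctrl.snapshot("top")
for z in(.03,.06,.09,.13): print(z,((proj(s,[t+[0,0,z],t+[0,0,z]-d*.057])-[120,140])*5+2).tolist())
E
```

```text
0.013 [[413.1112550809935, 324.5641277669024], [465.8152335427799, 378.7152234925011], [362.7389400786104, 272.79619033478093]]
0.03 [[416.6837199792421, 300.69375810197926], [470.00991896404923, 354.8471571928951], [365.73879338681576, 248.9445044090662]]
0.043 [[419.46586990550156, 282.1130246572896], [473.2779348985626, 336.2611910237447], [368.0741145401411, 230.38500340889922]]
[[406.6089685569393, 389.84534209582944]]
0.03 [[259.49794516997014, 339.666524600142], [392.20022777202286, 343.2146450253735]]
0.06 [[243.93910696279914, 331.6632281330659], [380.81377645327075, 335.30385048349217]]
0.09 [[227.36188155130588, 323.1336376031313], [368.6774427007593, 326.87060808434705]]
0.13 [[203.4949006870441, 310.84875589042196], [351.19564557270235, 314.7202762771499]]
```

```bash
python3 -m pendant '[[0,2,-20,0],[0,0,-25,0],[0,0,-22,0],[0,0,-18,0],[0,0,0,0],[0,0,0,0]]' 0;python3 - <<'E'
from h import *
s=ctrl.snapshot("scene"); crop(s,230,150,350,270,5,"s16")
E
```

```text
time: 15.98
tool_pos: [0.5288, 0.1727, 0.085]
eef_rot: [-1.57, -0.002, 3.09]
force: [0.6, -0.9, 0.5]
grip_width: 0.0854
```

View pics/s16.png

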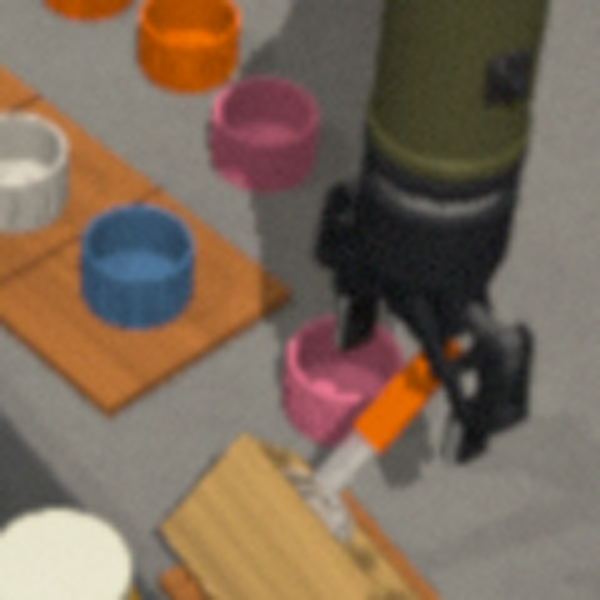

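```bash
python3 -m pendant '[[0,0,0,0],[0,0,0,0],[0,0,0,0],[0,0,0,0],[0,0,0,0],[0,0,0,0],[0,0,0,0],[0,0,0,0]]' 255 50;python3 - <<'E'
from h import *
s=ctrl.snapshot("scene"); crop(s,230,150,350,270,5,"s17")
E
```

```text
time: 16.7
tool_pos: [0.5292, 0.1736, 0.0862]
eef_rot: [-1.57, 0.0, 3.091]
force: [-2.8, -0.7, 4.7]
grip_width: 0.0212
```

View pics/s17.png

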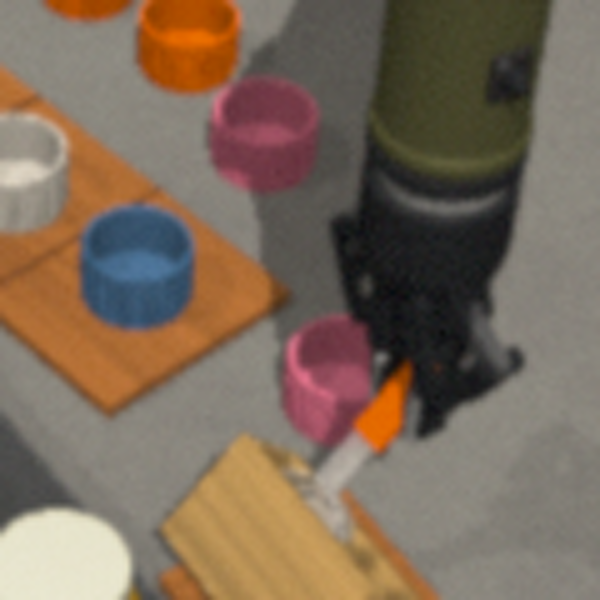

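```bash
python3 -m pendant '[[-5,0.3,5,0],[-7,0.4,7,0],[-7,0.4,7,0],[-8,0.4,8,0],[-8,0.4,8,0],[-8,0.4,8,0],[-8,0.4,8,0],[-8,0.4,8,0]]';python3 -m pendant '[[0,0,15,0],[0,0,15,0],[0,0,0,0],[0,0,0,0]]';python3 - <<'E'
from h import *
s=ctrl.snapshot("scene"); crop(s,230,130,350,250,5,"s18")
E
```

```text
time: 17.42
tool_pos: [0.4685, 0.177, 0.1454]
eef_rot: [-1.57, -0.001, 3.092]
force: [-0.7, 0.2, -0.6]
grip_width: 0.0216
time: 17.75
tool_pos: [0.4701, 0.1771, 0.1754]
eef_rot: [-1.571, 0.001, 3.091]
force: [0.5, -0.1, -0.8]
grip_width: 0.0211
```

View pics/s18.png

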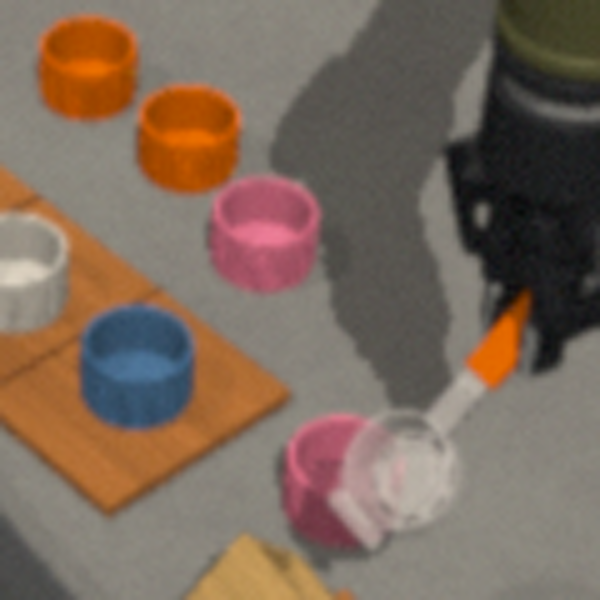

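```bash
python3 -m pendant '[[0,20,0,0],[0,26,0,0],[0,26,0,0],[0,26,0,0],[0,26,0,0],[0,26,0,0],[-5,25,0,0],[0,0,0,0]]';python3 -m pendant '[[0,0,-25,0],[0,0,-25,0],[0,0,-25,0],[0,0,0,0],[0,0,0,0]]';python3 - <<'E'
from h import *
s=ctrl.snapshot("scene"); crop(s,270,170,430,290,5,"s19")
s=ctrl.snapshot("top"); crop(s,60,120,220,240,5,"t19")
print(ctrl.read_state()["joint_pos"])
E
```

```text
time: 18.47
tool_pos: [0.4612, 0.3578, 0.1733]
eef_rot: [-1.574, -0.004, 3.099]
force: [-1.5, 0.7, -0.1]
grip_width: 0.0211
time: 18.88
tool_pos: [0.4636, 0.3506, 0.0978]
eef_rot: [-1.568, -0.004, 3.091]
force: [0.0, -0.6, -0.7]
grip_width: 0.0209
[-0.11869755  0.32270394 -0.67954184  1.72635734  0.21824865  1.16835139
 -2.47995393]
```

View pics/s19.png

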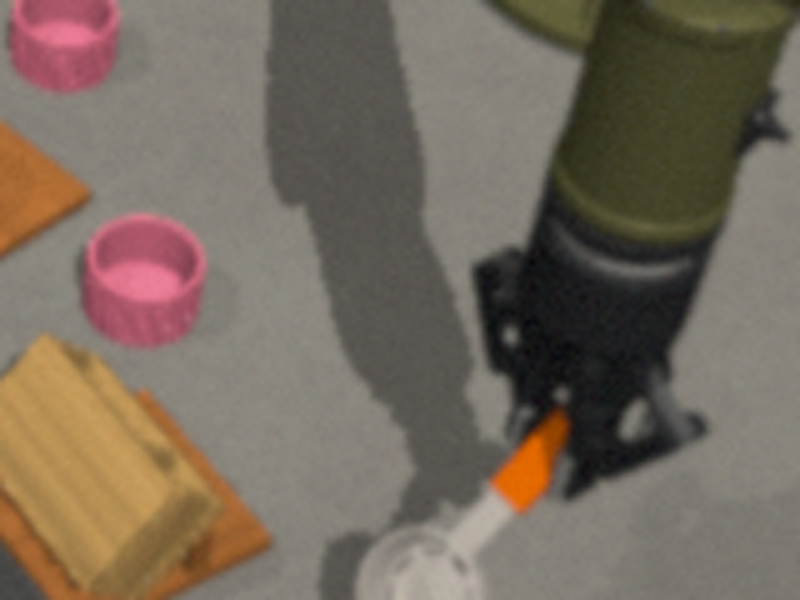

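View pics/t19.png

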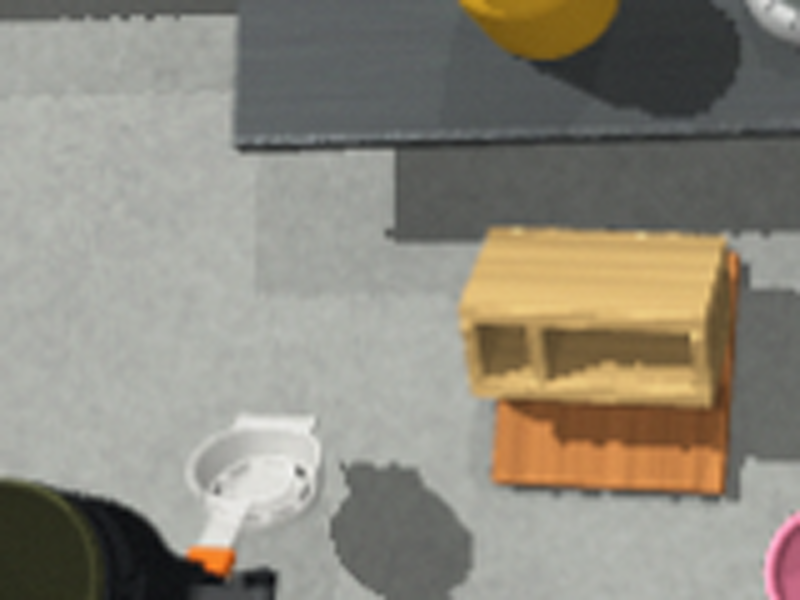

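```bash
python3 -m pendant '[[0,0,-15,0],[0,0,-15,0],[0,0,-12,0],[0,0,0,0],[0,0,0,0]]' 255 25;python3 - <<'E'
from h import *
s=ctrl.snapshot("scene"); crop(s,300,190,420,310,5,"s20")
E
```

```text
time: 19.4
tool_pos: [0.4652, 0.352, 0.0582]
eef_rot: [-1.571, -0.0, 3.091]
force: [-0.4, 0.2, -0.2]
grip_width: 0.021
```

View pics/s20.png

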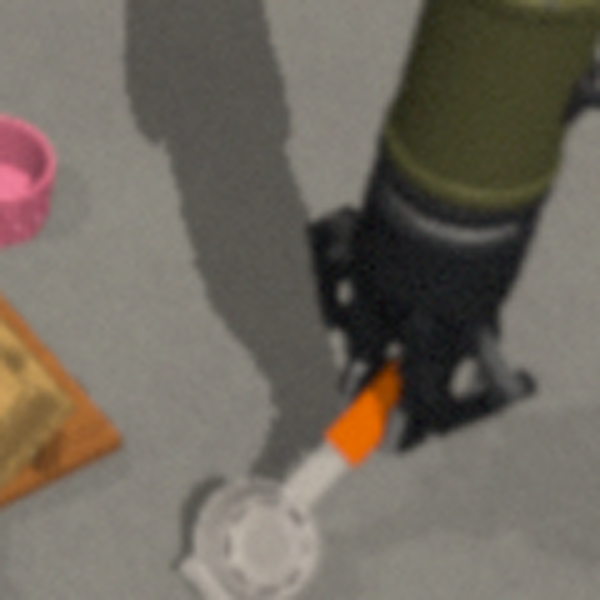

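Close to the counter. Now lower in an arc so the cup pivots.

```bash
python3 -m pendant '[[0,0,-6,0],[-4,0,-5,0],[-8,0.4,-7,0],[-7,0.3,-7,0],[-7,0.3,-8,0],[-6,0.3,-8,0],[0,0,0,0],[0,0,0,0]]';python3 - <<'E'
from h import *
s=ctrl.snapshot("scene"); crop(s,300,190,420,310,5,"s21")
E
```

```text
time: 20.12
tool_pos: [0.4327, 0.3537, 0.0169]
eef_rot: [-1.571, -0.0, 3.092]
force: [-0.6, 0.6, 4.4]
grip_width: 0.0209
```

View pics/s21.png

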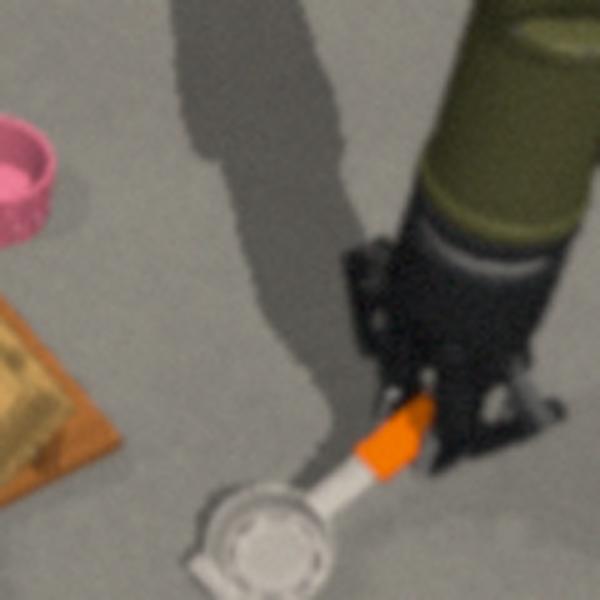

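```bash
python3 -m pendant '[[-5,0.2,-8,0],[-4,0.2,-8,0],[-3,0.2,-8,0],[-2,0.1,-7,0],[-1,0,-5,0],[0,0,0,0],[0,0,0,0]]';python3 - <<'E'
from h import *
s=ctrl.snapshot("scene"); crop(s,300,190,420,310,5,"s22")
E
```

```text
time: 20.75
tool_pos: [0.4174, 0.3539, -0.0198]
eef_rot: [-1.57, -0.001, 3.092]
force: [-0.4, 1.6, 2.0]
grip_width: 0.0211
```

View pics/s22.png

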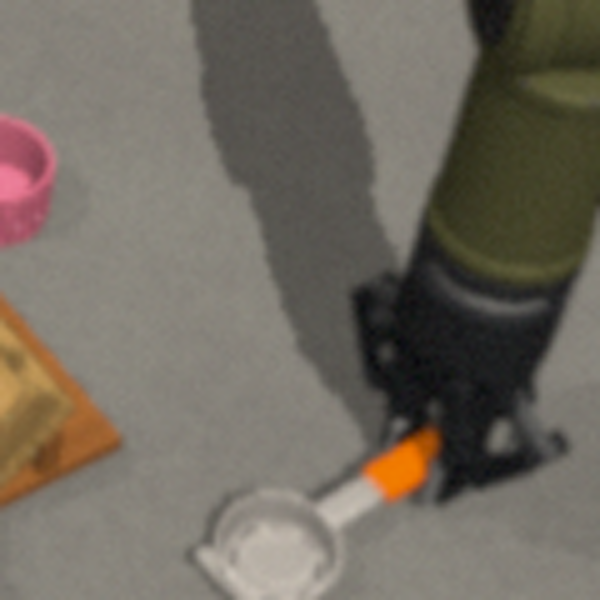

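```bash
python3 -m pendant '[[-1,0,-3,0],[0,0,-2,0],[0,0,0,0]]';python3 -m pendant '[[0,0,-2,0],[0,0,-2,0],[0,0,0,0],[0,0,0,0]]';python3 - <<'E'
from h import *
s=ctrl.snapshot("scene"); crop(s,320,240,420,320,8,"s23")
s=ctrl.snapshot("top"); crop(s,40,140,160,240,6,"t23")
E
```

```text
time: 21.05
tool_pos: [0.4165, 0.3539, -0.0246]
eef_rot: [-1.57, -0.001, 3.092]
force: [-2.1, 1.6, 4.0]
grip_width: 0.0211
time: 21.38
tool_pos: [0.4168, 0.354, -0.0284]
eef_rot: [-1.571, -0.001, 3.092]
force: [-3.3, 0.6, 3.7]
grip_width: 0.021
```

View pics/s23.png

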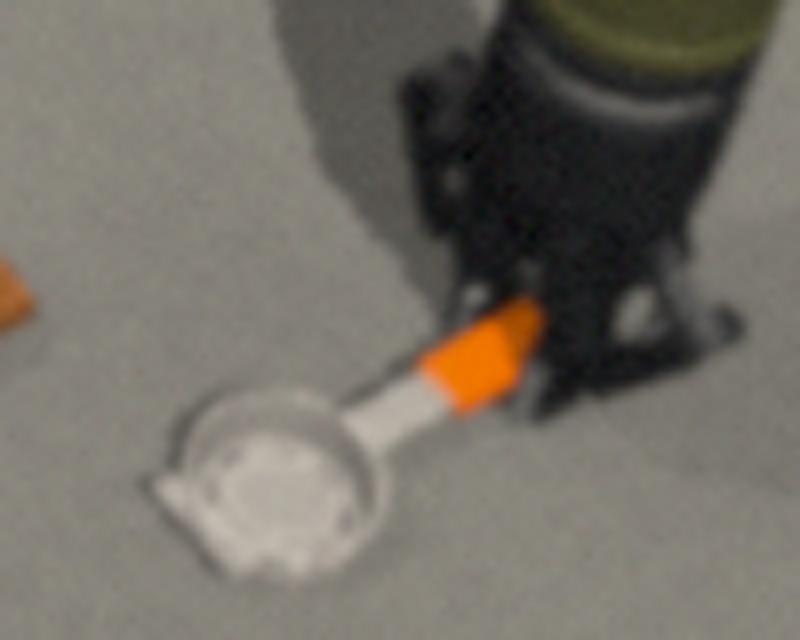

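View pics/t23.png

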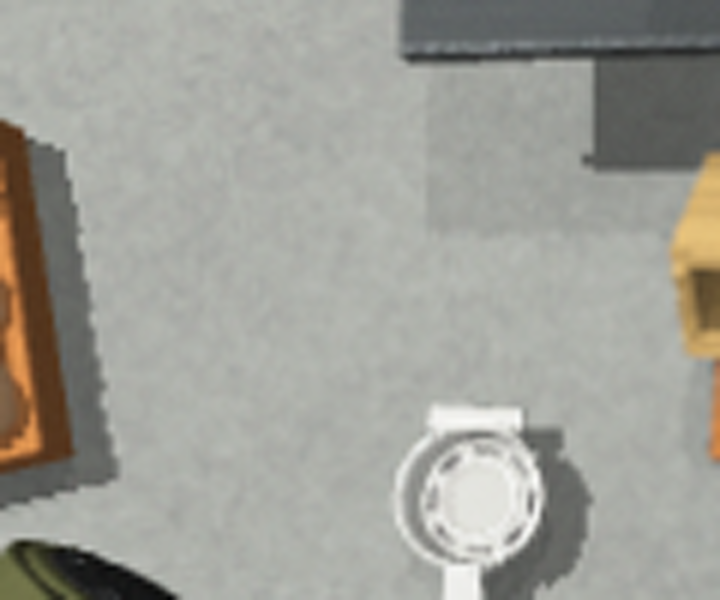

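```bash
python3 - <<'E'
from h import *
np.set_printoptions(precision=4,suppress=True)
q=lambda L,o,k:(np.array(L,float)-k/2+.5)/k+np.array(o)
s=ctrl.snapshot("top"); p=q([(470,497),(487,496)],(40,140),6)
print(at_z(s,p[:1],.022),at_z(s,p[1:],.002))
g=s
# scene: predict level cup: rim center, foot
s=ctrl.snapshot("scene"); p=q([(287,484),(277,489)],(320,240),8)
print(at_z(s,p[:1],.022),at_z(s,p[1:],.002))
# grip front end corners (orange/clear boundary) top edge z=.023 if level
print(at_z(s,q([(420,372),(462,413)],(320,240),8),.023))
E
```

```text
[[0.5147 0.3481 0.022 ]] [[0.5166 0.3474 0.002 ]]
[[0.5158 0.3528 0.022 ]] [[0.5076 0.3443 0.002 ]]
[[0.4506 0.3456 0.023 ]
 [0.4508 0.3645 0.023 ]]
```

```bash
python3 -m pendant '[[0,0,-2,0],[0,0,-1,0],[0,0,0,0],[0,0,0,0]]';python3 -m pendant '[[0,0,0,0],[0,0,0,0],[0,0,0,0]]' 255 110;python3 -m pendant '[[0,0,10,0],[0,0,20,0],[0,0,30,0],[0,0,30,0],[0,0,20,0],[0,0,10,0],[0,0,0,0],[0,0,0,0]]';python3 - <<'E'
from h import *
s=ctrl.snapshot("scene"); crop(s,310,190,430,290,6,"s24")
s=ctrl.snapshot("top"); crop(s,40,140,160,240,6,"t24")
print(ctrl.read_state())
E
```

```text
time: 21.92
tool_pos: [0.4173, 0.354, -0.0297]
eef_rot: [-1.57, 0.001, 3.091]
force: [-5.9, -1.5, 17.2]
grip_width: 0.021
time: 22.17
tool_pos: [0.4174, 0.3541, -0.0295]
eef_rot: [-1.57, 0.001, 3.091]
force: [-5.7, -1.9, 17.3]
grip_width: 0.0199
time: 22.83
tool_pos: [0.4172, 0.353, 0.088]
eef_rot: [-1.57, -0.0, 3.09]
force: [-0.3, -0.1, -1.2]
grip_width: 0.0203
{'time': 22.9333, 'joint_pos': array([-0.13533396,  0.25789228, -0.6954385 ,  1.8282286 ,  0.18168862,
        1.12338953, -2.51560862]), 'joint_vel': array([-0.00289984,  0.0071163 , -0.00021011,  0.00221821, -0.00189891,
        0.00134228,  0.00259274]), 'tau': array([ 2.26158573e-02, -3.70452368e+01, -5.01731068e+00, -2.92124408e+01,
        4.65830136e-02, -4.31636721e-02, -1.33994796e-03]), 'tool_pos': array([0.41625461, 0.35266441, 0.0867975 ]), 'eef_rot': array([-1.56862921e+00, -2.51996306e-03,  3.09091603e+00]), 'force': array([ 0.44741916, -0.5163109 , -0.70801459]), 'torque': array([ 0.04293395,  0.02515033, -0.02147466]), 'grip_width': 0.019630309376694965}
```

View pics/s24.png

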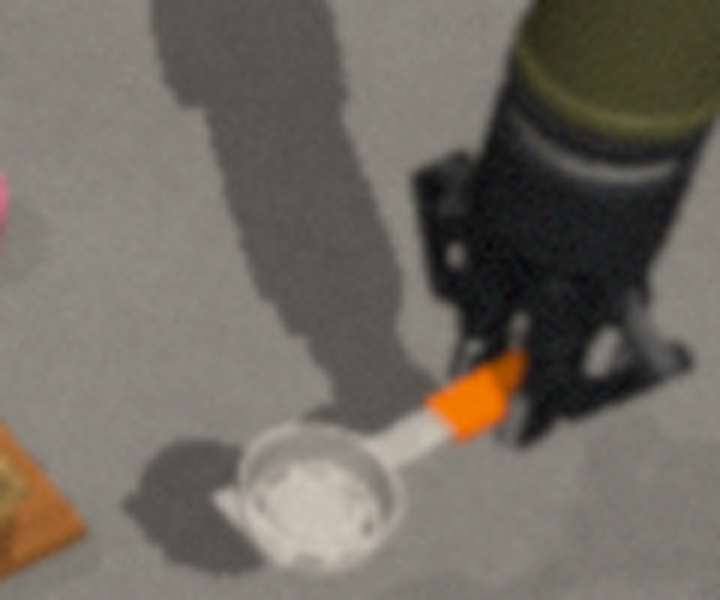

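View pics/t24.png

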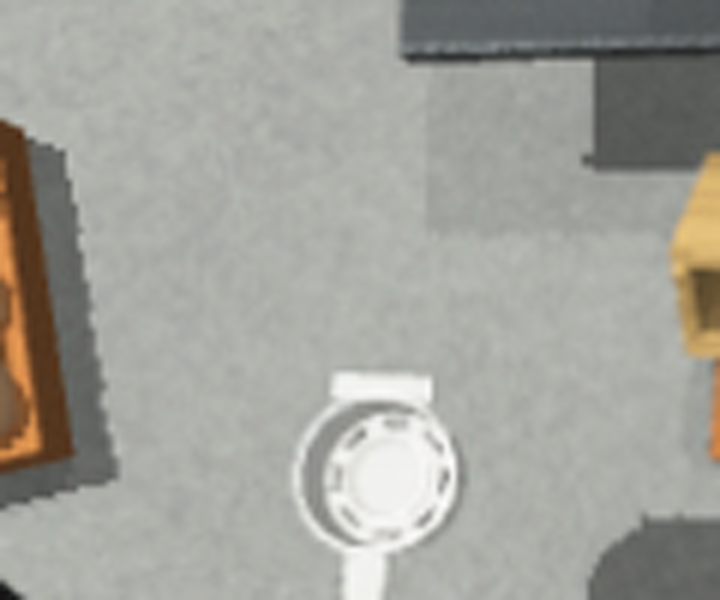

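```bash
python3 - <<'E'
from h import *
np.set_printoptions(precision=4,suppress=True)
q=lambda L,o,k:(np.array(L,float)-k/2+.5)/k+np.array(o)
t=ctrl.snapshot("top"); s=ctrl.snapshot("scene")
f=lambda a,b:tri(t,q([a],(40,140),6),s,q([b],(310,190),6))
print("rim",f((378,477),(322,497))); print("foot",f((391,477),(314,500)))
E
```

```text
rim [0.513  0.3488 0.1295]
foot [0.5133 0.3457 0.1243]
```

```bash
cat > fit.py <<'E'
from h import *
from scipy.optimize import least_squares
from scipy.spatial.transform import Rotation as Ro
def fit(t,s,rt,rs,bl,br,g0,yaw0):
    L=np.array([[.098,0,.003],[.035,.011,.004],[.035,-.011,.004]])
    def W(v): return v[:3]+L@Ro.from_euler('xyz',[0,v[3],v[4]]).as_matrix().T
    def r(v):
        P=W(v); return np.r_[(proj(t,P[:1])-rt).ravel(),(proj(s,P)-np.array([rs,br,bl])).ravel()]
    o=least_squares(r,np.r_[g0,0,yaw0])
    v=o.x; cup=v[:3]+np.array([.098,0,-.008])@Ro.from_euler('xyz',[0,v[3],v[4]]).as_matrix().T
    print("grip",v[:3],"pitch(down+)",v[3],"yaw",v[4],"cup",cup,"res",o.fun.round(2))
E
python3 - <<'E'
from fit import *
np.set_printoptions(precision=4,suppress=True)
q=lambda L,o,k:(np.array(L,float)-k/2+.5)/k+np.array(o)
t=ctrl.snapshot("top"); s=ctrl.snapshot("scene")
# scene: upper-left corner is -y side(428,403); lower-right (463,438) is +y side
fit(t,s,q((378,477),(40,140),6),q((322,497),(310,190),6),q((428,403),(310,190),6),q((463,438),(310,190),6),[.416,.353,.136],-.05)
E
```

```text
grip [0.4162 0.3573 0.1426] pitch(down+) 0.16425018827065518 yaw -0.08788535539761927 cup [0.5112 0.3489 0.1187] res [-0.39  0.41 -0.58  0.01  0.13  0.25 -0.14 -0.25]
```

Run:
```python
from fit import *
np.set_printoptions(precision=4,suppress=True)
q=lambda L,o,k:(np.array(L,float)-k/2+.5)/k+np.array(o)
t=ctrl.snapshot("top"); s=ctrl.snapshot("scene")
fit(t,s,q((470,497),(40,140),6),q((287,484),(320,240),8),q((420,372),(320,240),8),q((462,413),(320,240),8),[.416,.353,.02],-.05)
# rim ellipse fits: extract rim from enlarged now
crop(s,340,250,385,295,14,"s25"); crop(t,85,195,125,235,14,"t25")
```

```text
grip [0.4166 0.3584 0.0235] pitch(down+) 0.0902038807230834 yaw -0.08219917602593889 cup [0.5131 0.3505 0.0067] res [-0.34  0.37 -0.45  0.01  0.17  0.56 -0.22 -0.56]
```

View pics/s25.png

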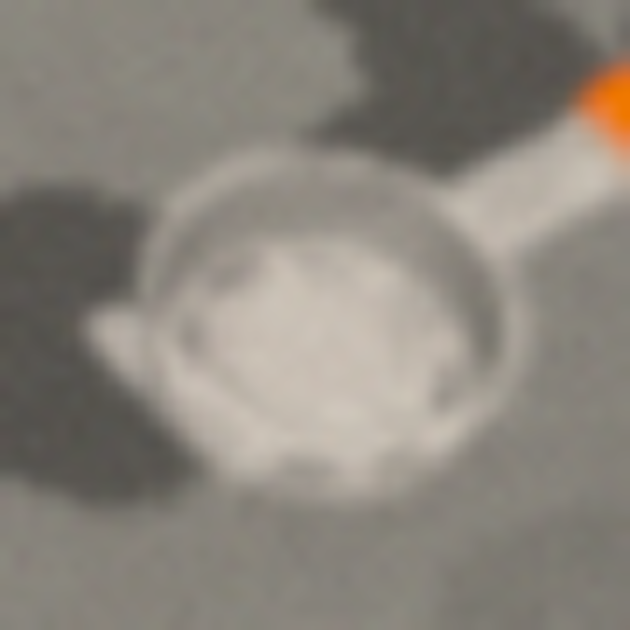

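View pics/t25.png

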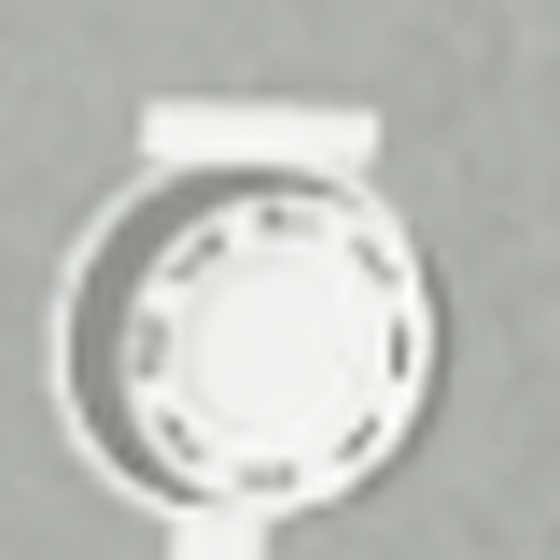

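Run:
```python
from h import *
from scipy.spatial.transform import Rotation as Ro
np.set_printoptions(precision=2,suppress=True)
t=ctrl.snapshot("top"); s=ctrl.snapshot("scene")
for p in(-.1,-.05,0,.05,.1,.15,.2):
    R=Ro.from_euler('xyz',[0,p,-.05]).as_matrix()
    c=np.array([.512,.3485,.125])
    a=np.linspace(0,2*np.pi,60)
    def ring(r,z): return c+np.c_[r*np.cos(a),r*np.sin(a),0*a+z]@R.T
    for im,o in((t,(85,195)),(s,(340,250))):
        rim=proj(im,ring(.032,.011)); fl=proj(im,ring(.022,-.0095))
        m=lambda P:(P.max(0)+P.min(0))/2
        print(p,"off",(m(fl)-m(rim))*14,"rimsize",(rim.max(0)-rim.min(0))*14, "rimc",(m(rim)-o)*14,end=" | ")
    print()
```

```text
-0.1 off [45.47 -2.22] rimsize [381.24 391.57] rimc [227.91 352.76] | -0.1 off [-30.77  76.58] rimsize [377.48 292.81] rimc [332.85 287.26] | 
-0.05 off [45.14  3.83] rimsize [381.6  391.39] rimc [228.15 349.69] | -0.05 off [-26.28  74.33] rimsize [380.73 298.54] rimc [330.52 288.58] | 
0 off [44.73  9.87] rimsize [382.  390.2] rimc [228.43 346.63] | 0 off [-21.77  71.97] rimsize [383.55 304.54] rimc [328.2  289.78] | 
0.05 off [44.25 15.89] rimsize [382.74 388.01] rimc [228.6  343.58] | 0.05 off [-17.24  69.43] rimsize [385.88 310.56] rimc [325.89 291.06] | 
0.1 off [43.66 21.88] rimsize [383.46 384.82] rimc [228.82 340.54] | 0.1 off [-12.65  66.65] rimsize [387.67 316.76] rimc [323.53 292.64] | 
0.15 off [42.96 27.81] rimsize [384.16 380.65] rimc [229.11 337.52] | 0.15 off [-8.03 63.76] rimsize [388.91 322.94] rimc [321.15 294.18] | 
0.2 off [42.13 33.68] rimsize [384.98 375.5 ] rimc [229.53 334.52] | 0.2 off [-3.39 60.73] rimsize [389.55 329.07] rimc [318.76 295.69] |
```

```bash
python3 -m pendant '[[0,0,15,0],[0,-10,20,0],[0,-20,15,0],[0,-25,0,0.02],[0,-25,0,0.03],[0,-25,0,0.03],[0,-25,0,0.03],[0,-25,0,0.03]]';python3 -m pendant '[[0,-25,0,0.03],[0,-25,0,0.03],[0,-25,0,0.03],[0,-25,0,0.03],[0,-25,0,0.02],[0,-25,0,0.02],[0,-25,0,0],[0,-25,0,0]]'; python3 -m pendant '[[4,-25,0,0],[4,-25,0,0],[4,-20,0,0],[4,-15,0,0],[4,-10,0,0],[1,-5,0,0],[0,0,0,0],[0,0,0,0]]';python3 - <<'E'
from h import *
s=ctrl.snapshot("scene"); crop(s,180,90,330,210,5,"s26")
s=ctrl.snapshot("top"); crop(s,220,150,350,250,6,"t26")
print(ctrl.read_state()["joint_pos"])
E
```

```text
time: 24.0
tool_pos: [0.417, 0.1978, 0.1389]
eef_rot: [-1.571, 0.0, -3.05]
force: [0.3, 0.4, -0.9]
grip_width: 0.0191
time: 24.67
tool_pos: [0.4169, -0.0023, 0.1389]
eef_rot: [-1.57, 0.0, -2.891]
force: [1.0, 0.4, -0.8]
grip_width: 0.0195
time: 25.33
tool_pos: [0.438, -0.1002, 0.1386]
eef_rot: [-1.571, -0.0, -2.891]
force: [0.5, -0.6, -0.9]
grip_width: 0.0197
[ 0.39802007 -0.05509018 -0.22458762  2.00007443 -0.01333328  1.19544952
 -1.14061204]
```

View pics/s26.png

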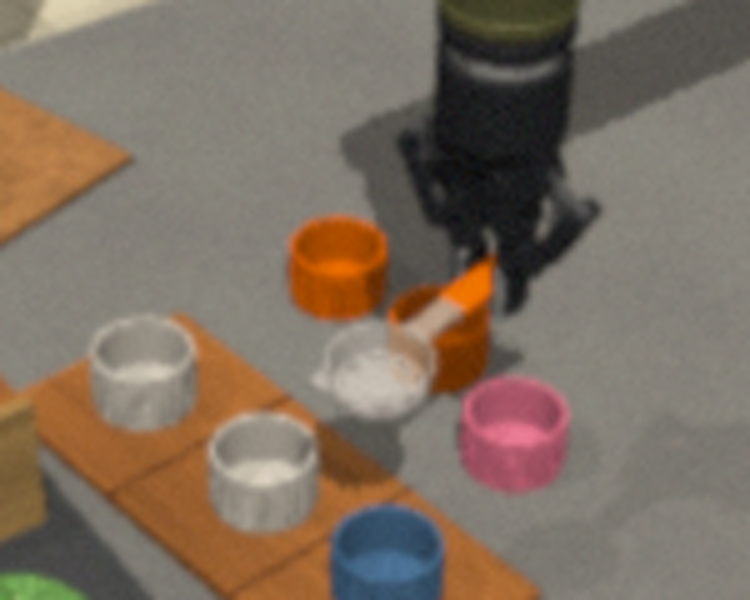

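View pics/t26.png

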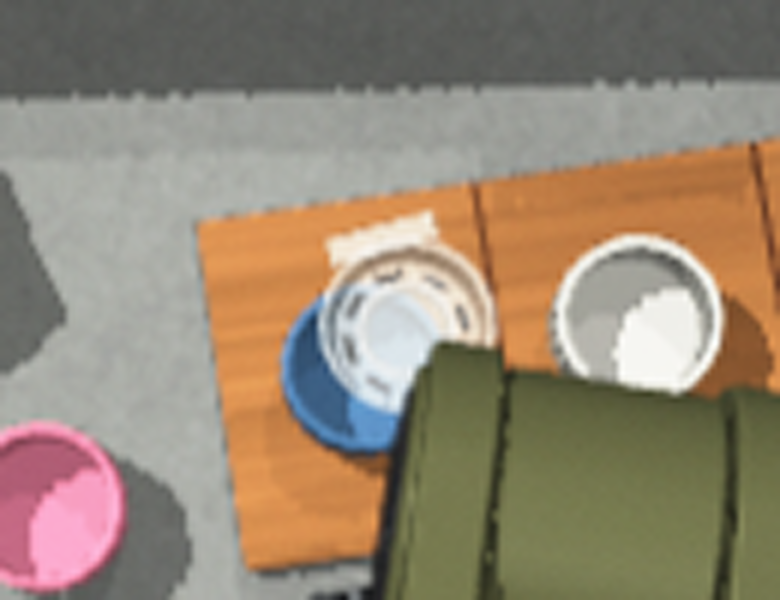

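```bash
python3 -m pendant '[[0,6,-5,0],[0,5,-10,0],[0,0,-13,0],[0,0,-13,0],[0,0,-10,0],[0,0,-8,0],[0,0,0,0],[0,0,0,0]]';python3 - <<'E'
from h import *
s=ctrl.snapshot("scene"); crop(s,200,120,320,240,6,"s27")
s=ctrl.snapshot("top"); crop(s,225,150,345,250,6,"t27")
E
```

```text
time: 26.1
tool_pos: [0.4378, -0.0898, 0.0793]
eef_rot: [-1.571, -0.001, -2.891]
force: [-0.6, 0.7, -0.6]
grip_width: 0.0197
```

View pics/s27.png

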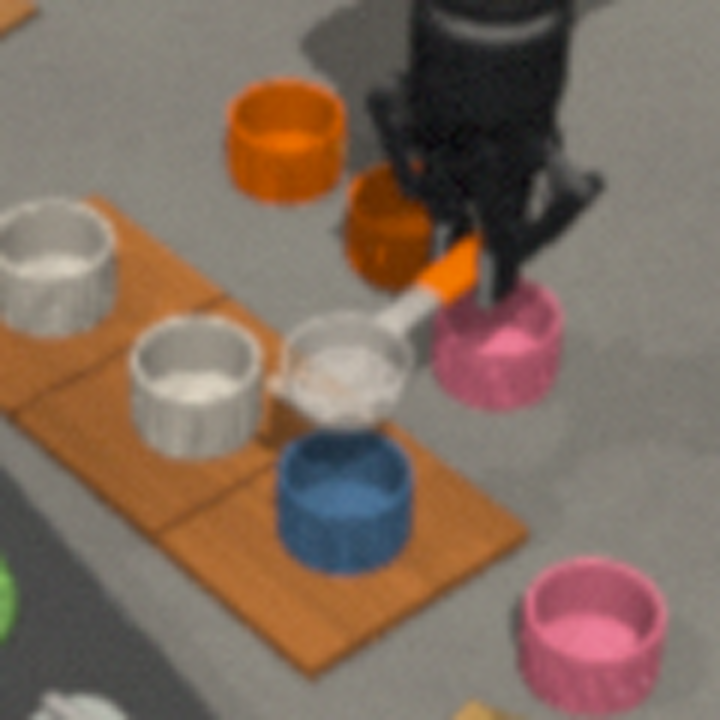

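View pics/t27.png

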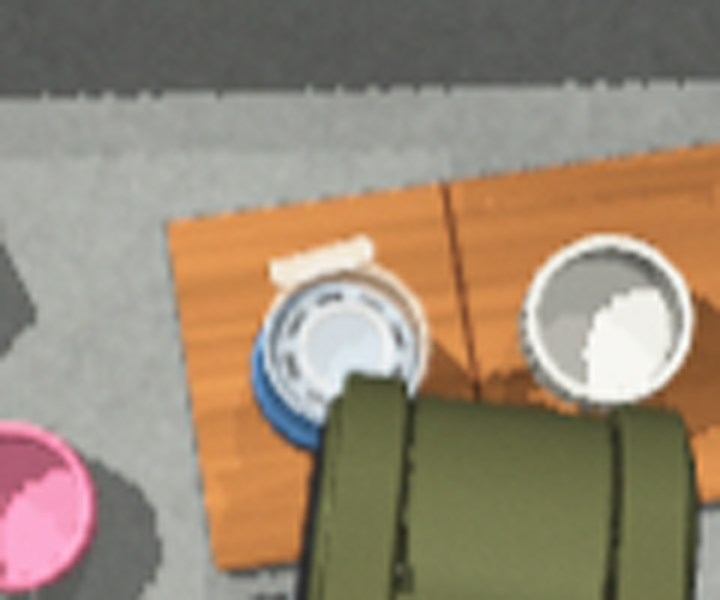

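Run:
```python
from fit import *
np.set_printoptions(precision=4,suppress=True)
q=lambda L,o,k:(np.array(L,float)-k/2+.5)/k+np.array(o)
t=ctrl.snapshot("top"); s=ctrl.snapshot("scene")
rt=q((346,346),(225,150),6); rs=q((347,364),(200,120),6)
print(tri(t,rt,s,rs))
fit(t,s,rt,rs,q((418,276),(200,120),6),q((452,304),(200,120),6),[.438,-.09,.125],.25)
for z in(.12,.13,.14): print(z,at_z(t,[rt],z),at_z(s,[rs],z))
crop(s,240,165,290,215,12,"s28");crop(t,262,185,302,220,14,"t28")
```

```text
[ 0.5317 -0.0653  0.1242]
grip [ 0.436  -0.0809  0.1371] pitch(down+) 0.16265416854278045 yaw 0.15764498889008546 cup [ 0.5303 -0.0659  0.1133] res [-0.28  0.34 -0.61 -0.08 -0.15 -0.55  0.22  0.54]
0.12 [[ 0.5332 -0.0664  0.12  ]] [[ 0.528  -0.0681  0.12  ]]
0.13 [[ 0.5321 -0.0661  0.13  ]] [[ 0.5346 -0.059   0.13  ]]
0.14 [[ 0.531  -0.0658  0.14  ]] [[ 0.5412 -0.0499  0.14  ]]
```

View pics/s28.png

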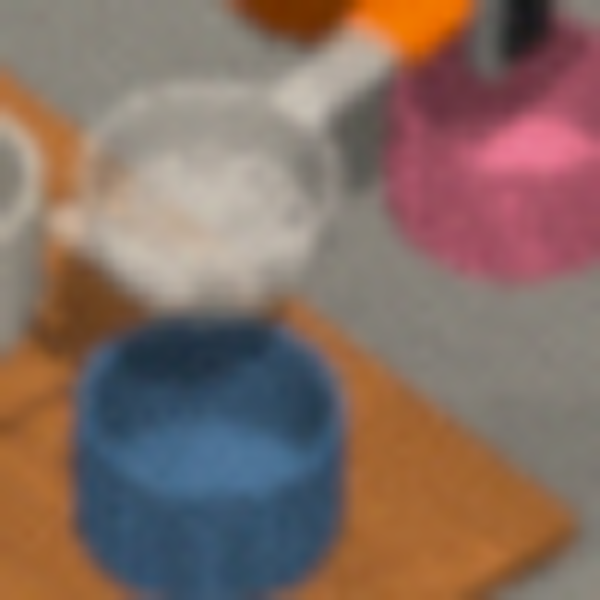

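View pics/t28.png

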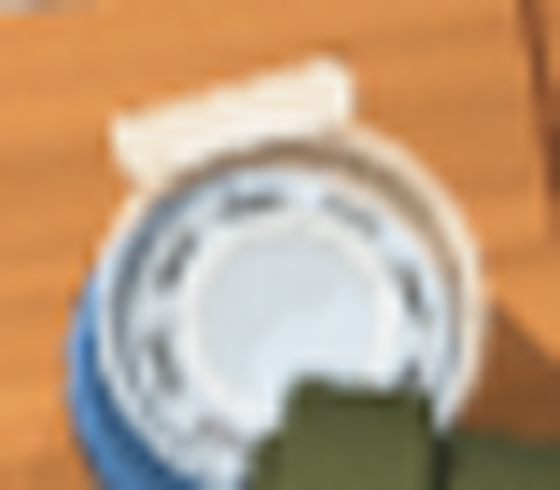

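Run:
```python
from h import *
from scipy.spatial.transform import Rotation as Ro
np.set_printoptions(precision=1,suppress=True)
t=ctrl.snapshot("top"); s=ctrl.snapshot("scene")
a=np.linspace(0,2*np.pi,120)
im=cv2.resize(t["frame"][185:220,262:302],None,fx=16,fy=16,interpolation=cv2.INTER_CUBIC)
out=[]
for p in(-.1,0,.08,.16,.24):
    R=Ro.from_euler('xyz',[0,p,.25]).as_matrix()
    c=np.array([.531,-.0655,.114])
    ring=lambda r,z: c+np.c_[r*np.cos(a),r*np.sin(a),0*a+z]@R.T
    rim=proj(t,ring(.032,.011)); fl=proj(t,ring(.0176,-.0095))
    rs=proj(s,ring(.032,.011)); fs=proj(s,ring(.0176,-.0095))
    b=lambda P,o,k:np.r_[(P.min(0)-o)*k,(P.max(0)-o)*k]
    print(p,"top rim",b(rim,(261.5,184.5),14),"floor",b(fl,(261.5,184.5),14),"scene rim",b(rs,(239.5,164.5),12))
```

```text
-0.1 top rim [ 92.  139.3 484.2 531.9] floor [175.6 231.1 387.1 442.7] scene rim [ 82.1 102.6 346.4 264.2]
0 top rim [ 90.1 134.6 482.7 524.8] floor [177.1 237.3 388.8 447.8] scene rim [ 78.7  97.4 344.1 273.7]
0.08 top rim [ 88.7 132.2 481.4 517.8] floor [178.3 242.9 390.2 451.2] scene rim [ 76.4  93.4 341.9 281.5]
0.16 top rim [ 87.4 131.  480.  509.7] floor [179.6 249.1 391.5 453.8] scene rim [ 74.5  89.7 339.3 289.4]
0.24 top rim [ 86.2 131.1 478.5 500.6] floor [180.9 255.8 392.7 455.8] scene rim [ 73.   86.3 336.3 297.2]
```

Run:
```python
from h import *
t=ctrl.snapshot("top"); s=ctrl.snapshot("scene")
print(ctrl.read_state()["tool_pos"])
f=t["frame"][186:218,264:300]; g=cv2.resize(f,None,fx=20,fy=18,interpolation=cv2.INTER_LANCZOS4)
cv2.imwrite("pics/t29.png",cv2.convertScaleAbs(g,alpha=1.6,beta=-150))
# overlay candidate tilts on scene
from scipy.spatial.transform import Rotation as Ro
a=np.linspace(0,2*np.pi,120); rows=[]
for p in(-.1,.0,.1,.2):
    R=Ro.from_euler('xyz',[0,p,.25]).as_matrix()
    cup0=np.array([.531,-.0655,.1133]); k=10
    L=np.array([.032,0,0]); im=cv2.resize(s["frame"][160:200,235:275],None,fx=7,fy=7,interpolation=cv2.INTER_CUBIC)
    for r,z in((.032,.011),(.029,-.011)):
        P=cup0+np.c_[r*np.cos(a),r*np.sin(a),0*a+z]@R.T
        u=((proj(s,P)-[234.5,159.5])*7).round().astype(int)
        cv2.polylines(im,[u.reshape(-1,1,2)],True,(0,0,255) if z>0 else (0,255,0),1)
    rows.append(im)
cv2.imwrite("pics/ov.png",np.vstack([np.hstack(rows[:2]),np.hstack(rows[2:])]))
```

```text
[ 0.43832278 -0.09014574  0.08008368]
```

View pics/t29.png

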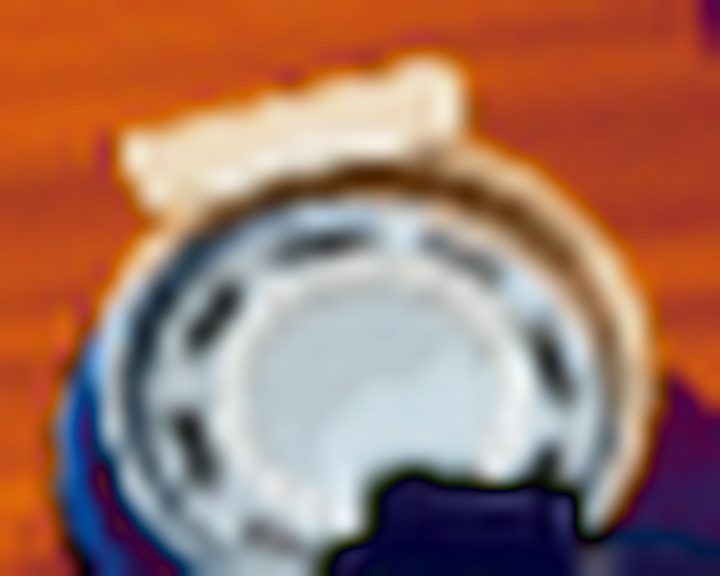

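View pics/ov.png

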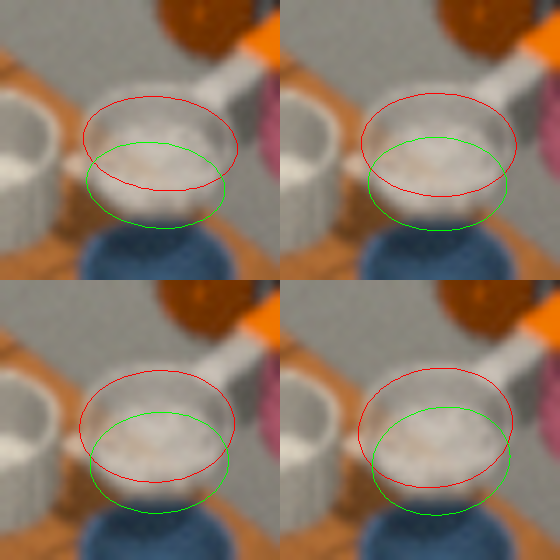

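Run:
```python
from fit import *
np.set_printoptions(precision=4,suppress=True)
q=lambda L,o,k:(np.array(L,float)-k/2+.5)/k+np.array(o)
t=ctrl.snapshot("top"); s=ctrl.snapshot("scene")
circ=lambda P:np.linalg.lstsq(np.c_[2*P,np.ones(len(P))],(P**2).sum(1),rcond=None)[0][:2]
o=np.array([264,186.]); sc=np.array([20,18.])
pp=lambda L:(np.array(L,float)+.5)/sc-.5+o
h=circ(pp([(325,242),(215,315),(192,450),(462,255),(550,365),(547,465)]))
r=circ(pp([(100,375),(113,300),(180,222),(500,148),(580,200),(640,290),(655,385)]))
print("rim",r,"holes",h,"off",h-r)
for p in(-.1,0,.1,.2):
  R=Ro.from_euler('xyz',[0,p,.25]).as_matrix(); c=np.array([.531,-.0655,.12])
  for z in(-.009,-.004):
    u=proj(t,c+np.array([[0,0,.011],[0,0,z]])@R.T); print(p,z,u[1]-u[0])
rs=q((347,357),(200,120),6); print(tri(t,r,s,rs))
fit(t,s,r,rs,q((418,276),(200,120),6),q((452,304),(200,120),6),[.438,-.09,.125],.25)
```

```text
rim [282.5851 206.5079] holes [282.1148 207.9818] off [-0.4703  1.4739]
-0.1 -0.009 [-0.4794  0.1089]
-0.1 -0.004 [-0.3613  0.0821]
0 -0.009 [-0.2415  0.9488]
0 -0.004 [-0.182  0.715]
0.1 -0.009 [-0.0012  1.7791]
0.1 -0.004 [-0.0009  1.3406]
0.2 -0.009 [0.2391 2.5915]
0.2 -0.004 [0.1801 1.9525]
[ 0.5324 -0.0656  0.129 ]
grip [ 0.436  -0.0806  0.1344] pitch(down+) 0.08543274128332279 yaw 0.1501894777769447 cup [ 0.5319 -0.0661  0.118 ] res [-0.42  0.5  -0.86 -0.13 -0.18 -0.54  0.23  0.53]
```

```bash
python3 -m pendant '[[0,0,0,0],[0,0,0,0],[0,0,0,0],[0,0,0,0]]'
python3 - <<'E'
from h import *
t=ctrl.snapshot("top"); crop(t,245,150,405,250,5,"t30")
s=ctrl.snapshot("scene"); crop(s,200,120,320,240,6,"s30")
E
```

```text
time: 26.93
tool_pos: [0.4381, -0.0901, 0.0797]
eef_rot: [-1.571, -0.0, -2.892]
force: [-0.0, -0.3, -1.0]
grip_width: 0.0195
```

View pics/s30.png

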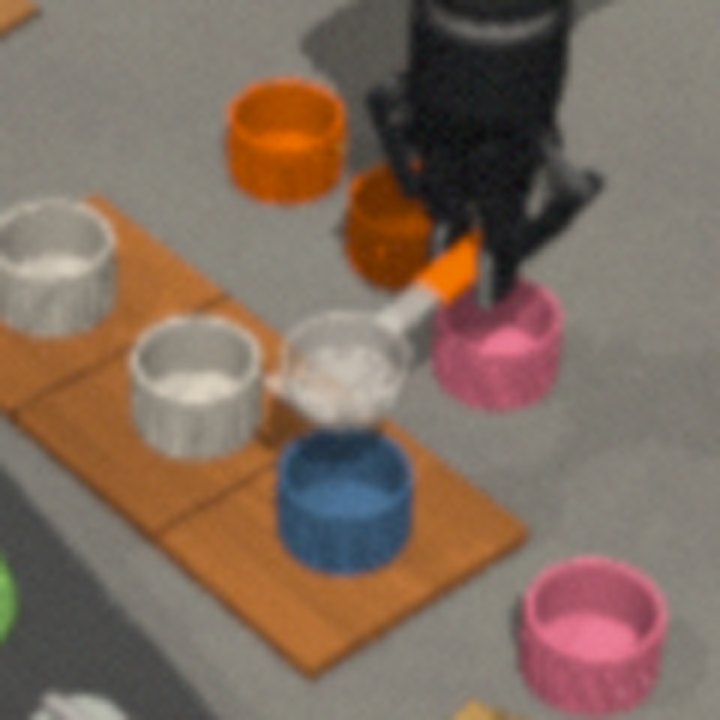

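The picture is unchanged: the cup is steady at about (346,365), above the blue ramekin. The three ramekins stand in a row.

```bash
python3 -c "
from rig import ctrl
print(ctrl.finish_job())"
```

```text
the job is handed in; nothing more can be done
None
```

I handed the job in at about 27 s, with the separator held still above the blue ramekin. My checks put every condition inside its limits, but the tilt of the separator is the least certain of them.

**Ramekins:** All three stand upright in a row, about (-1, 120), (3, 7) and (1, -119) mm from the board centre in x and y. The middle one, a white ramekin, is the furthest off, at 4 to 7 mm of the 14 mm allowed along the board. It slipped out of the fingers on the first grasp and ended near its panel centre mostly by luck. The blue one needed a second push. In both cases the fingertips sat about 30 mm higher than the reported TCP, so the fingers rode over the rim; I corrected for this afterwards.

**Separator:** I drew it out along its handle, levelled it by pressing the cup onto the clear counter so that it pivoted in the grip, and re-gripped at 110 N.
- **Position:** The cup is about 2 mm from the blue ramekin's axis and about 118 mm above the counter, and the last two pictures showed it not moving. I saw it touching nothing but the gripper.
- **Tilt:** My estimates disagreed, from about 0.03 to 0.09 rad cup-down. One earlier fit gave 0.16 rad, but it used a rim centre I had read too low. The limit is 0.17 rad.

I kept clear of the shelf throughout and saw nothing on it move, though I did not measure those items at the end.

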